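# Close the humidifier's filler: find the thread start, then screw the plug home

## Task

The bench humidifier has just been filled. Swing its carry handle back past upright so that it leaves the filler neck free, then put the winged filler plug in the sloping neck, turn it gently backward (anticlockwise) until it drops into the thread start, and only then screw it in clockwise until its flange lies flat on the neck's rim. Do not force the plug or let it go in crooked, leave it seated with the handle still back, and do not disturb the small things standing about.

Things in the scene. Friction and masses are not known exactly. Their poses are not given: they have to be found in the camera images.
- mister: The humidifier: white tank, too heavy to shift, 190 mm deep (x), 210 mm wide (y), 146 mm high, with a sloping front shoulder; a mist outlet stands on its rear top to 180 mm. Origin under its centre, on the desk; x points to its back (away from the slope), y to its left. It may stand turned by up to 20 degrees.
- handle (a joint): Its steel carry handle, a U hinged on both sides of the tank. 0 = front stop, leaning forward over the filler neck 35 degrees above the level; 0.96 = upright; 1.75 = rear stop. Starts between 0 and 0.35 and stays where it is left (stiff hinge: 2 to 3 N at the bar).
- handle_bar (a point): Middle of the handle's cross bar: a black rubber sleeve 18 mm thick, 100 mm long, level, along the tank's y axis. The bar is 234 mm over all and moves on a circle of radius 150 mm about a hinge line that lies 20 mm in front of the tank's centre and 90 mm above the desk.
- port (a point): Centre of the rim of the round grey filler neck on the sloping front: 55 mm outside, bore 42 mm, 42 mm proud of the slope. z is the neck's axis and points out of it, leaning 35 degrees from vertical toward the tank's front; x points up the slope, y to the tank's left.
- thread_land (a point): Point on the neck's axis 4 mm below the rim, level with the land of a coarse two-start thread (core 29 mm wide). The two starts are 44 degree gaps in the land, opposite one another, on a line within 35 degrees of this x axis, either way. A stop beside each start's anticlockwise edge: lugs on the land enter only by turning anticlockwise (seen from outside); clockwise they meet a stop.
- plug_wing (a point): Middle of the grey wing grip of the loose filler plug, which stands on its nose on the desk, this point 58 mm above the desk. The wing is 50 mm long (x), 12 mm thick (y); it rises from the flange's top, 13.5 mm below this point, to 15 mm above it. z is the plug's axis, pointing from nose to wing. Take it across its thickness. About 0.2 kg.
- plug_seat (a point): Middle of the under side of the plug's round flange (57 mm across, 6.5 mm thick), 20 mm below plug_wing. Along the neck's axis it stands 11.5 mm above the rim while the lugs rest on the land, 4.5 mm when they have dropped into the starts, 0 when home. From drop to home: about 85 degrees clockwise, 4.0 mm per rad.
- plug_lugs (a point): Middle between the plug's two thread lugs, 13.5 mm below plug_seat on its axis. The lugs stick out along the plug's x axis, in line with the wing: 38 mm over both, each 8 mm wide and 4 mm high, on a brass nose 26.8 mm thick that ends 38 mm below plug_seat, tapered over its last 6 mm. In a start the lugs have about 8 degrees of play either way.
- dropper: Bystander: brown dropper bottle on the near part of the desk, 36 mm wide and 100 mm high, standing; origin under its centre.
- paste_jar: Bystander: on the near part of the desk, white jar with a blue lid, 68 mm wide and 68 mm high, standing; origin under its centre.
- loupe: Bystander: black stand loupe, 39 mm wide, 36 mm high, standing in front of the tank; origin under its centre.
- eraser: Bystander: eraser, 25 x 50 x 13 mm, lying in front of the tank; origin under its centre.
Mind the look-alikes: they are no part of the job. Leave any purple or red look-alike of the part that bears plug_wing alone.

How it is judged:
By the outcome, as a careful person would: the job done as asked, in the order asked, and still so for the second after the job is handed in, with the robot touching nothing.
It also fails if it takes over 64 s, if anything falls off the work surface, if the arm or the gripper's body presses on something with over 40 N, if the wrist force passes 120 N, or if a joint passes its speed limit or range.

## Robot

A 6-joint arm with a two-finger parallel gripper is mounted at the origin on a cart in front of the work surface, level with it; the furniture and walls round the work are solid. World frame = base frame: x ahead of the robot, y to its left, z up, the work surface at z = 0. Lengths are in mm, angles in rad, forces in N, time in s.
With the tool pointing down it reaches from about 350 to 875 mm from the base axis. Payload 4.2 kg.
Tool frame: the origin (TCP) lies between the finger pads; the fingertips stand 14 mm ahead of it and the grasp point (between the pads) lies 5 mm behind it; z points along the fingers, y is the line along which they close (so a half turn about z gives the same grasp; the last joint's range is limited). The gripper opens to 85 mm and grips with 20 to 120 N. Pads are 22 mm wide; open, the fingers measure 114 mm over their backs; the gripper's body (76 mm by 85 mm) begins 54 mm behind the grasp point. The pads swing forward as they close: fully open they stand 13 mm farther back than shut.
Start: joints at [1.384, 0.385, 0.008, 0, -1.194, -0.259], TCP at [269.454, 563.91, 245.312] pointing down, gripper open.
Joint ranges: [-3.14, 3.14], [-1.21, 2.06], [-1.07, 1.41], [-3.16, 2.05], [-2.99, -0.16], [-3.1, 3.1]. Speed limits (rad/s): [2.79, 2.79, 3.14, 3.14, 3.14, 3.14].

## Interface

Orientations are given as a unit quaternion [x, y, z, w].
In Python, from bench import * gives the robot as it stands.
- The arm moves only by the tool carry_out, never from a script. Its argument "motion" is a list of rows, each a list of 7 numbers: the turn, a rotation vector about the tool's x, y, z in rad, then the shift along the tool's x, y, z in mm, then the opening, from -1 (shut) to 1 (fully open), so that 0 is half open. A call has 1 to 5 rows; each row is the pose to reach, as a shift and turn from the pose commanded when the call began, along the tool's axes at that moment; what a row does not reach only later rows make up. A row lasts 1/8 s, in which the tool goes at most 62.5 mm and 10.7 degrees, less where a joint would pass 70% of its speed; a pose out of reach is approached as far as the arm can. A call with a gripper value outside its range is refused whole. The fingers move at their own pace and stop on an object; the grip force is fixed at half the most. Time passes only in rows, so rows that repeat a pose let the fingers close. It gives the time, the measured TCP pose, the force, the opening and the grip force at its end, in the units of the state.
- read_state(): the state, without advancing time (a new reading comes with each control period).
- get_image(name): name is "scene" or "top" or "wrist"; returns a dict with "color" (400x640x3 uint8, blue, green, red), "mtx" (3x3 intrinsics, pixels), "position" and "orientation" of the camera in the world. Camera axes: x right, y down, z forward; pixel columns grow to the right and rows downward; lengths in mm; the calibration is good to about 2 mm. A picture is of the moment at which its call begins. There is no depth.
- job_done(): hands the job in; it is judged then, once.
The state is a dict: "clock": time; "joints": joint angles; "joint_vel": joint speeds; "joint_efforts": joint torques, N m; "position": TCP position; "ee_rot": TCP orientation; "contact_force": force on the tool from outside, world axes, zero at the start; "wrist_torque": the same for the moment, N m; "gripper_width": finger opening in mm; "grasp_force": force on a finger pad.
Only numpy, scipy, OpenCV 4.12 (cv2) and the standard library are available. Lean on these libraries where they do the work, as an engineer would, in place of code of your own. Each camera call takes 0.05 s, during which the arm holds its last target. There are 200 camera calls.

## Working session

There is one attempt and no reset: what is moved stays moved. The work goes in short steps, Python scripts to look and compute and a tool call to move; the robot and the scene stay as the last step left them, time stands still between calls to the robot, and variables do not carry over. Pictures are saved under pics/ and viewed, at most 10 in all, crops included, and the job is handed in when it is done.

Besides the shell and the picture viewer there is one more tool, called as a command line: name --pt "numbers of a row" for each row, then --argument value for the rest. carry_out: Moves the arm, as the interface text tells. Its arguments: {"type":"object","properties":{"motion":{"type":"array"}},"required":["motion"]}

```bash
mkdir -p pics; ls; cat > h.py <<'E'
from bench import *
import numpy as np, cv2
from scipy.spatial.transform import Rotation as R
def ray(im,u,v):
    d=np.linalg.inv(im["mtx"])@np.array([u,v,1.0]); return np.array(im["position"]),R.from_quat(im["orientation"]).apply(d)
def onz(im,u,v,z):
    p,d=ray(im,u,v); return p+d*(z-p[2])/d[2]
def proj(im,P):
    c=R.from_quat(im["orientation"]).inv().apply(np.array(P)-np.array(im["position"])); q=im["mtx"]@c; return q[:2]/q[2]
def tri(a,ua,b,ub):
    p,d=ray(a,*ua); q,e=ray(b,*ub); d/=np.linalg.norm(d); e/=np.linalg.norm(e)
    A=np.stack([d,-e],1); s=np.linalg.lstsq(A,q-p,rcond=None)[0]; x=p+d*s[0]; y=q+e*s[1]
    return (x+y)/2,np.linalg.norm(x-y)
E
python3 - <<'E'
from h import *
for n in ["scene","top"]:
    im=get_image(n); cv2.imwrite(f"pics/{n}0.png",im["color"]); print(n,im["position"],im["orientation"],im["mtx"].tolist())
    import pickle; pickle.dump(im,open(f"{n}0.pkl","wb"))
print(read_state())
E
```

```text
pics
scene [ 161.34394166  595.92024241 1011.24886732] [-0.28403349  0.8909286  -0.33906504  0.10298596] [[440.54444480581475, 0.0, 327.08054209835456], [0.0, 440.54444480581475, 202.84024316527777], [0.0, 0.0, 1.0]]
top [ 462.5884319    -1.40542014 1021.59944229] [-0.70421645  0.70627985 -0.0597093   0.04102152] [[381.0978654386502, 0.0, 319.6729029375228], [0.0, 381.0978654386502, 193.96289099954632], [0.0, 0.0, 1.0]]
{'clock': 0.1, 'joints': array([ 1.38363656e+00,  3.85492206e-01,  6.76023359e-03, -4.20698696e-04,
       -1.19400228e+00, -2.58621990e-01]), 'joint_vel': array([ 0.00073079, -0.00316562,  0.0037485 ,  0.00315791, -0.00043627,
       -0.00159728]), 'joint_efforts': array([-4.46862150e-04, -3.93321276e+01,  1.88927042e+01,  4.19783145e+00,
       -2.60055291e-03,  5.85259883e-06]), 'position': array([269.23858388, 563.48862861, 244.32461084]), 'ee_rot': array([ 9.75244867e-01, -2.21125468e-01, -1.60778521e-04,  9.75328338e-04]), 'contact_force': array([-0.38456691, -0.44472147, -0.08377662]), 'wrist_torque': array([-0.00189507, -0.04713587,  0.01435321]), 'grasp_force': 0.0, 'gripper_width': 85.17267196938782}
```

View pics/scene0.png

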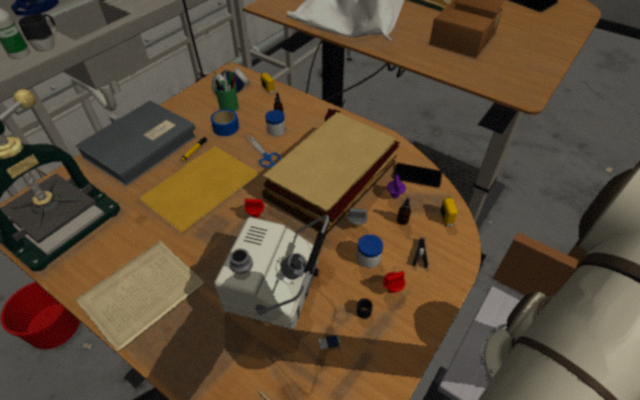

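View pics/top0.png

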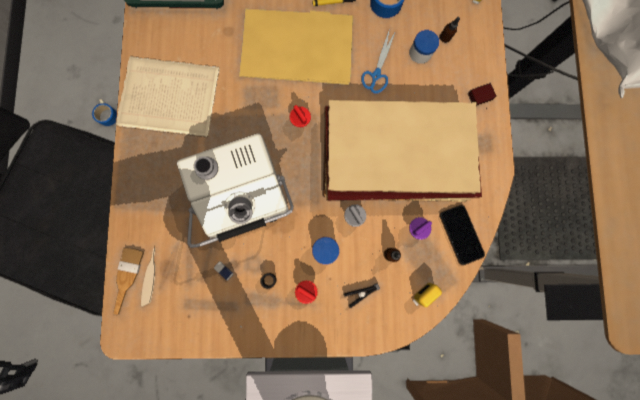

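The top view shows the mister about (235,187) with its neck at (240,208), the handle bar at about (242,231), and the grey plug at (355,214) beside the book. The loupe is at (268,281), the eraser at (223,270), the jar at (325,250) and the dropper at (392,255).

```bash
python3 - <<'E'
from h import *; import pickle
t=pickle.load(open("top0.pkl","rb")); s=pickle.load(open("scene0.pkl","rb"))
a=cv2.resize(t["color"][125:290,170:375],None,fx=3.9,fy=3.6,interpolation=cv2.INTER_CUBIC)
a=cv2.resize(t["color"][125:275,170:370],None,fx=4,fy=4,interpolation=cv2.INTER_CUBIC)
cv2.imwrite("pics/t1.png",a)
b=cv2.resize(s["color"][180:330,210:410],None,fx=4,fy=4,interpolation=cv2.INTER_CUBIC)
cv2.imwrite("pics/s1.png",np.clip(b*1.6,0,255).astype(np.uint8))
E
```

```text
(no output)
```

View pics/t1.png

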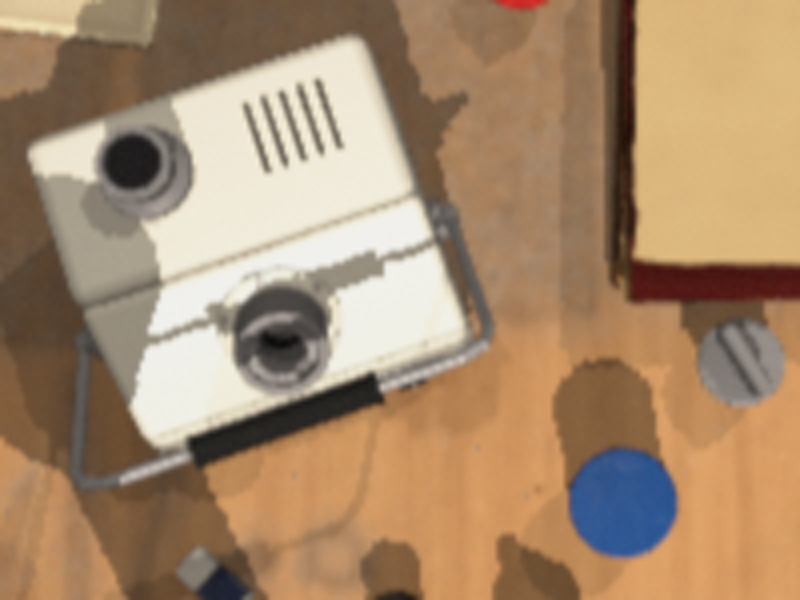

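View pics/s1.png

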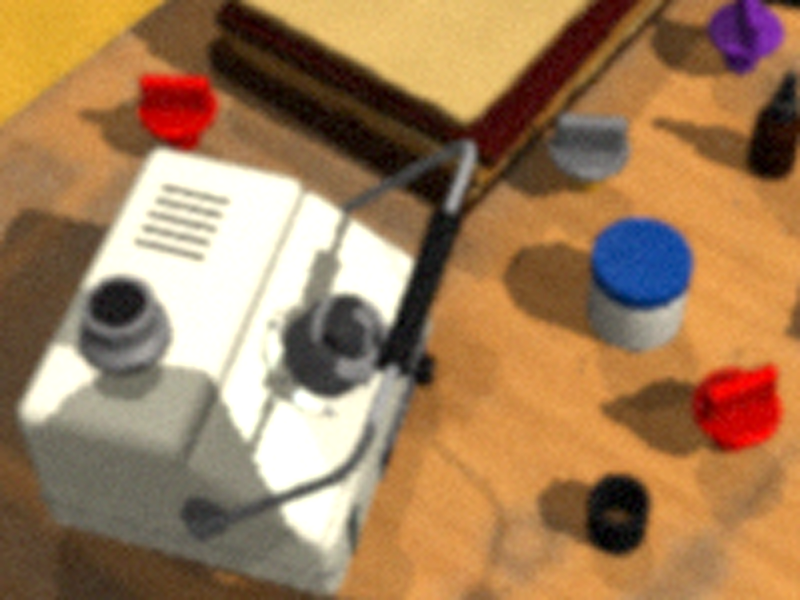

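Top crop: the sleeve runs from (190,450) to (382,388), the rim centre is near (284,345), and the plug wing runs from (723,330) to (757,392). Scene crop: sleeve middle (424,287), rim (350,335), wing (591,132).

```bash
python3 - <<'E'
from h import *; import pickle
t=pickle.load(open("top0.pkl","rb")); s=pickle.load(open("scene0.pkl","rb"))
T=lambda U,V:(170+U/4,125+V/4); S=lambda U,V:(210+U/4,180+V/4)
np.set_printoptions(precision=1,suppress=True)
for n,a,b in [("bar",(286,420),(424,287)),("wing",(741,360),(591,132)),("rim",(284,347),(350,335))]:
    print(n,tri(t,T(*a),s,S(*b)))
a,b=onz(t,*T(30,148),146),onz(t,*T(358,36),146);print("back edge",a,b,np.linalg.norm(a-b))
d=a-b; yaw=np.arctan2(-d[0],d[1]); print("yaw",np.degrees(yaw))
d=onz(t,*T(190,450),190)-onz(t,*T(382,388),190);print("bar yaw",np.degrees(np.arctan2(-d[0],d[1])),np.linalg.norm(d))
a,b=onz(t,*T(723,330),73),onz(t,*T(757,392),73);print("wing",a,b,(a+b)/2,np.degrees(np.arctan2(*(a-b)[1::-1])))
for n,p,z in [("jar",(623,502),68),("book corner",(640,262),60),("bookfront",(635,298),30)]: print(n,onz(t,*T(*p),z))
print(onz(t,392,255,100),onz(t,268,281,36),onz(t,223,270,13))
print("book top tri",tri(t,T(636,262),s,S(470,125)))
E
```

```text
bar (array([502.2, 142.7, 206.8]), np.float64(0.7170046927872195))
wing (array([ 546.9, -117.3,   58.9]), np.float64(0.2729847390594395))
rim (array([547.3, 157. , 137.4]), np.float64(1.7476330273278782))
back edge [663.8 305.7 146. ] [731.7 116.8 146. ] 200.74622386236342
yaw 19.788061671010944
bar yaw 17.876945694934136 107.76544252136163
wing [ 564.4 -104.7   73. ] [ 525.5 -125.3   73. ] [ 544.9 -115.    73. ] 27.922425244157427
jar [458.  -41.4  68. ]
book corner [609.5 -53.7  60. ]
bookfront [590.2 -51.8  30. ]
[ 446.7 -199.1  100. ] [382.5 103.6  36. ] [409.2 222.3  13. ]
book top tri (array([604.6, -49.5,  91.8]), np.float64(0.2174684186826822))
```

```bash
cat >> h.py <<'E'
np.set_printoptions(precision=3,suppress=True)
yw=np.radians(19); X=np.array([np.cos(yw),np.sin(yw),0]); Y=np.array([-np.sin(yw),np.cos(yw),0]); Z=np.array([0,0,1.])
def down(deg):
    a=np.radians(deg); x=np.array([np.cos(a),np.sin(a),0]); return R.from_matrix(np.stack([x,np.cross(-Z,x),-Z],1))
def rows(targets,g,p=None,r=None):
    s=read_state(); p=s["position"] if p is None else np.array(p); r=R.from_quat(s["ee_rot"]) if r is None else r
    for P,Q in targets:
        print(np.round(np.r_[(r.inv()*Q).as_rotvec(),r.inv().apply(np.array(P)-p)],3).tolist()+[g] if False else list(np.round((r.inv()*Q).as_rotvec(),3))+list(np.round(r.inv().apply(np.array(P)-p),1))+[g])
E
sed -i 's/print(np.round(np.r_.*$/print([float(v) for v in list(np.round((r.inv()*Q).as_rotvec(),3))+list(np.round(r.inv().apply(np.array(P)-p),1))+[g]])/' h.py
python3 - <<'E'
from h import *
D=down(19); H=np.array([591.6,172.8,90]); st=H+150*(-np.cos(np.radians(51))*X+np.sin(np.radians(51))*Z)-45*X
print(st); up=st.copy(); up[2]=250
rows([(up,D),(st,D)],-1)
print("arc")
def B(d,o): f=np.radians(d); return H+150*(-np.cos(f)*X+np.sin(f)*Z)-o*X
rows([(B(d,o),D) for d,o in [(51,25),(58,20),(65,20),(72,20),(79,20), (86,20),(93,20),(100,20),(107,20),(114,20),(120,18),(125,14)]],-1,st,D)
E
```

```text
[459.797 127.416 206.572]
[0.002, 0.001, -0.778, 360.0, 311.2, -5.0, -1.0]
[0.002, 0.001, -0.778, 360.0, 311.2, 38.4, -1.0]
arc
[0.0, 0.0, 0.0, 20.0, -0.0, 0.0, -1.0]
[0.0, 0.0, 0.0, 39.9, 0.0, -10.6, -1.0]
[0.0, 0.0, 0.0, 56.0, 0.0, -19.4, -1.0]
[0.0, 0.0, 0.0, 73.0, 0.0, -26.1, -1.0]
[0.0, 0.0, 0.0, 90.8, 0.0, -30.7, -1.0]
[0.0, 0.0, 0.0, 108.9, 0.0, -33.1, -1.0]
[0.0, 0.0, 0.0, 127.2, -0.0, -33.2, -1.0]
[0.0, 0.0, 0.0, 145.4, -0.0, -31.1, -1.0]
[0.0, 0.0, 0.0, 163.3, -0.0, -26.9, -1.0]
[0.0, 0.0, 0.0, 180.4, 0.0, -20.5, -1.0]
[0.0, 0.0, 0.0, 196.4, 0.0, -13.3, -1.0]
[0.0, 0.0, 0.0, 211.4, -0.0, -6.3, -1.0]
```

carry_out --pt "0 0 -0.15 45 38 -2 -1" --pt "0 0 -0.3 90 76 -4 -1" --pt "0 0 -0.45 135 115 -5 -1" --pt "0 0 -0.6 180 153 -5 -1" --pt "0 0 -0.75 225 192 -5 -1"

```text
clock: 0.72
position: [389.9, 291.7, 250.1]
ee_rot: [0.988, 0.154, -0.0, 0.0]
contact_force: [2.1, -0.4, -0.1]
gripper_width: -0.0
grasp_force: 0.0
```

```bash
python3 - <<'E'
from h import *
rows([([459.8,127.4,206.6],down(19))],-1); print(read_state()["joints"])
E
```

```text
[0.0, 0.0, -0.022, 16.5, 177.8, 43.5, -1.0]
[ 0.977  0.145 -0.311 -0.    -1.115  0.904]
```

carry_out --pt "0 0 -0.01 5 60 0 -1" --pt "0 0 -0.022 10 120 0 -1" --pt "0 0 -0.022 16 176 10 -1" --pt "0 0 -0.022 16 178 43 -1" --pt "0 0 -0.022 16 178 43 -1"

```text
clock: 1.35
position: [456.8, 126.9, 205.1]
ee_rot: [0.987, 0.161, -0.003, 0.001]
contact_force: [0.8, 0.3, 0.7]
gripper_width: -0.1
grasp_force: 0.0
```

```bash
python3 - <<'E'
from h import *
print(read_state()["position"],read_state()["contact_force"])
im=get_image("top"); cv2.imwrite("pics/t2.png",cv2.resize(im["color"][125:275,170:370],None,fx=4,fy=4))
E
```

```text
[456.781 126.934 205.087] [0.809 0.28  0.677]
```

View pics/t2.png

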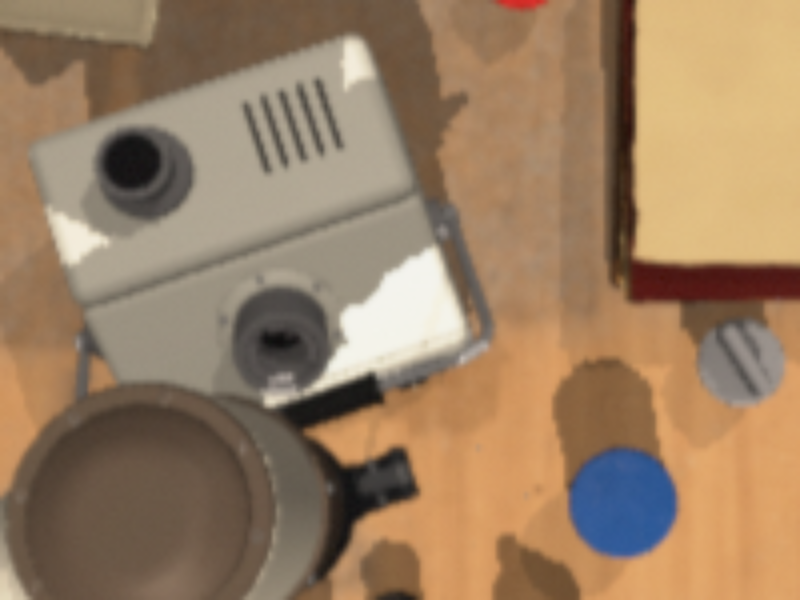

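The gripper stands just in front of the sleeve, shut and clear of the neck. I'll push along the arc.

carry_out --pt "0 0 0 21 0 -1 -1" --pt "0 0 0 40 0 -11 -1" --pt "0 0 0 56 0 -19 -1" --pt "0 0 0 73 0 -26 -1" --pt "0 0 0 91 0 -31 -1"

```text
clock: 2.02
position: [544.4, 159.0, 240.6]
ee_rot: [0.987, 0.164, 0.0, 0.0]
contact_force: [-3.0, -1.8, 2.1]
gripper_width: -0.2
grasp_force: 1.3
```

carry_out --pt "0 0 0 18 0 -3 -1" --pt "0 0 0 36 0 -3 -1" --pt "0 0 0 55 0 0 -1" --pt "0 0 0 73 0 4 -1" --pt "0 0 0 90 0 10 -1"

```text
clock: 2.65
position: [630.4, 188.1, 229.8]
ee_rot: [0.987, 0.163, 0.001, -0.0]
contact_force: [-0.8, 0.6, 0.5]
gripper_width: -0.0
grasp_force: 0.6
```

carry_out --pt "0 0 0 16 0 7 -1" --pt "0 0 0 33 0 14 -1" --pt "0 0 0 38 0 18 -1" --pt "0 0 0 38 0 18 -1"

```text
clock: 3.15
position: [666.0, 199.0, 209.7]
ee_rot: [0.987, 0.162, -0.0, 0.0]
contact_force: [-0.3, -0.1, 0.3]
gripper_width: 0.3
grasp_force: 0.0
```

carry_out --pt "0 0 0 -20 0 -40 -0.2" --pt "0 0 0 -60 0 -70 -0.2" --pt "0 0 0 -120 0 -80 -0.2" --pt "0 0 0 -150 0 -90 -0.2" --pt "0 0 0 -150 0 -90 -0.2"

```text
clock: 3.78
position: [522.4, 150.1, 303.4]
ee_rot: [0.987, 0.163, 0.003, -0.001]
contact_force: [0.5, 0.4, -0.3]
gripper_width: 34.5
grasp_force: 0.0
```

```bash
python3 - <<'E'
from h import *; import pickle
w=get_image("wrist");t=get_image("top"); s=get_image("scene")
pickle.dump((w,t,s),open("v3.pkl","wb"))
print(read_state()["position"],w["position"],R.from_quat(w["orientation"]).as_matrix(),w["mtx"][0,0])
c=np.clip(s["color"][180:330,210:410]*1.6,0,255).astype(np.uint8)
cv2.imwrite("pics/a3.png",np.vstack([cv2.resize(w["color"],(480,300)),np.hstack([cv2.resize(t["color"][125:275,170:370],(400,300)),cv2.resize(c,(400,300))])[:, :480*0+800]]) if False else np.vstack([np.pad(cv2.resize(w["color"],(480,300)),((0,0),(0,320),(0,0))),np.hstack([cv2.resize(t["color"][125:275,170:370],(400,300)),cv2.resize(c,(400,300))])]))
E
```

```text
[524.01  150.939 300.592] [595.656 175.566 432.848] [[ 0.322 -0.903 -0.283]
 [-0.947 -0.307 -0.096]
 [-0.001  0.299 -0.954]] 300.95137366264015
```

View pics/a3.png

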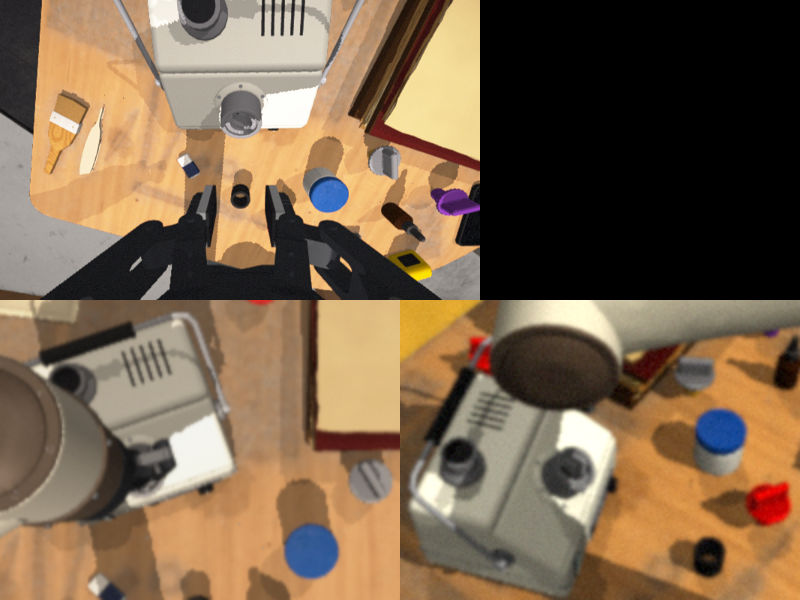

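The handle is well back (sleeve over the rear top), and the wrist view shows the neck at about (320,150) in full-frame pixels. Next I'll tilt in line with the neck for a close look and to test reach.

```bash
cat >> h.py <<'E'
a35=np.radians(35); A=-np.sin(a35)*X+np.cos(a35)*Z; PX=np.cos(a35)*X+np.sin(a35)*Z
def port(th):
    c,s=np.cos(np.radians(th)),np.sin(np.radians(th)); x=c*PX+s*Y; return R.from_matrix(np.stack([x,np.cross(-A,x),-A],1))
E
python3 - <<'E'
from h import *
P=np.array([547,157,137.]); rows([(P+100*A,port(0))],-.2)
E
```

```text
[0.001, 0.61, -0.005, -33.7, 2.0, 81.6, -0.2]
```

carry_out --pt "0 0.15 0 -34 2 0 -0.2" --pt "0 0.3 0 -34 2 20 -0.2" --pt "0 0.45 0 -34 2 45 -0.2" --pt "0 0.61 0 -34 2 80 -0.2" --pt "0 0.61 0 -34 2 80 -0.2"

```text
clock: 4.55
position: [493.1, 137.3, 236.9]
ee_rot: [0.944, 0.156, 0.285, -0.049]
contact_force: [2.9, -0.7, 2.0]
gripper_width: 33.9
grasp_force: 0.0
```

```bash
python3 - <<'E'
from h import *; import pickle
w=get_image("wrist"); st=read_state(); print(st["position"],st["joints"],st["clock"])
pickle.dump(w,open("w4.pkl","wb"))
P=[547,157,137]; u=proj(w,P); print(u)
x,y=int(u[0])-60,int(u[1])-45; x=max(x,0);y=max(y,0); print(x,y)
c=cv2.resize(w["color"][y:y+90,x:x+120],None,fx=6,fy=6,interpolation=cv2.INTER_CUBIC)
cv2.imwrite("pics/w4.png",np.clip(c.astype(float)*1.5,0,255).astype(np.uint8))
E
```

```text
[486.688 131.951 229.221] [ 0.548 -0.035 -0.939  0.851 -0.167  0.545] 4.6
[320.219 212.098]
260 167
```

View pics/w4.png

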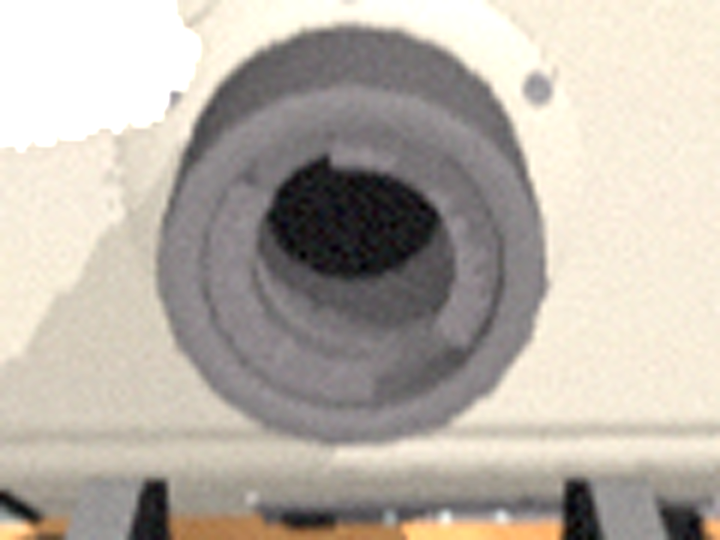

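The crop shows the rim centre at crop (352,263), which is within 1.5 px of the prediction. One thread gap is at lower right (375,385)–(468,350) and the opposite one at upper left. That puts the start line about +30° anticlockwise of port x. Joint 5 is near its limit (-0.167), so I'll check reach with a fitted kinematic model.

```bash
cat > kin.py <<'E'
from h import *
from scipy.optimize import least_squares
lo=np.array([-3.14,-1.21,-1.07,-3.16,-2.99,-3.1]); hi=np.array([3.14,2.06,1.41,2.05,-.16,3.1])
def fk(q,k,s=1):
    a,L1,L2,d,Lt,b=k; f=q[1]-q[2]
    pw=np.array([a+L1*np.sin(q[1])+L2*np.cos(f),-b,d+L1*np.cos(q[1])-L2*np.sin(f)])
    Rz=R.from_euler('z',q[0]); F=Rz*R.from_euler('y',f)*R.from_euler('x',s*q[3])*R.from_euler('y',-q[4])
    T=F*R.from_matrix(np.array([[0,0,1],[0,-1,0],[1,0,0.]]).T if False else np.stack([[0,0,-1.],[0,-1,0],[1,0,0]],1).T.T)
    return Rz.apply(pw)+Lt*F.apply([1,0,0]),F
E
python3 - <<'E'
from kin import *
st=read_state(); q4=st["joints"]; tz=R.from_quat(st["ee_rot"]).apply([0,0,1])
for s in (1,-1): print(s,fk(q4,np.zeros(6),s)[1].apply([1,0,0]),tz)
D=[([1.384,.385,.008,0,-1.194,-.259],[269.454,563.91,245.312]),([.977,.145,-.311,0,-1.115,.904],[389.9,291.7,250.1]),(q4,st["position"])]
for s in (1,-1):
    r=least_squares(lambda k:np.r_[np.concatenate([fk(q,k,s)[0]-p for q,p in D]),0.01*(k[0]),0.01*(k[1]-k[2]-100)],[0,500,400,300,200,160]); print(s,r.x,r.cost)
print(st)
E
```

```text
Traceback (most recent call last):
  File "kin.py", line 8, in fk
    T=F*R.from_matrix(np.array([[0,0,1],[0,-1,0],[1,0,0.]]).T if False else np.stack([[0,0,-1.],[0,-1,0],[1,0,0]],1).T.T)
        ~~~~~~~~~~~~~^^^^^^^^^^^^^^^^^^^^^^^^^^^^^^^^^^^^^^^^^^^^^^^^^^^^^^^^^^^^^^^^^^^^^^^^^^^^^^^^^^^^^^^^^^^^^^^^^^^^
  File "scipy/spatial/transform/_rotation.pyx", line 1143, in scipy.spatial.transform._rotation.Rotation.from_matrix
ValueError: Non-positive determinant (left-handed or null coordinate frame) in rotation matrix 0: [[ 0.  0.  1.]
 [ 0. -1.  0.]
 [-1.  0.  0.]].
```

```bash
sed -i '/    T=F/d' kin.py
python3 - <<'E'
from kin import *
st=read_state(); q4=st["joints"]; tz=R.from_quat(st["ee_rot"]).apply([0,0,1])
for s in (1,-1): print(s,fk(q4,np.zeros(6),s)[1].apply([1,0,0]),tz)
D=[([1.384,.385,.008,0,-1.194,-.259],[269.454,563.91,245.312]),([.977,.145,-.311,0,-1.115,.904],[389.9,291.7,250.1]),(q4,st["position"])]
for s in (1,-1):
    r=least_squares(lambda k:np.r_[np.concatenate([fk(q,k,s)[0]-p for q,p in D]),0.01*(k[0]),0.01*(k[1]-k[2]-100)],[0,500,400,300,200,160]); print(s,r.x,r.cost)
print(st["position"],st["joint_vel"])
s=1; k=least_squares(lambda k:np.r_[np.concatenate([fk(q,k,s)[0]-p for q,p in D]),0.01*(k[0])],[0,500,400,300,200,160]).x
P=np.array([547,157,137.])
for h in (120,90,70,50,35,24):
  for s0 in ([.4,.2,-.7,0,-.3],[.4,.2,-.7,.85,-.3],[.4,.2,-.7,-2.5,-.3]):
    f=lambda q:np.r_[(fk(q,k,s)[0]-(P+h*A))/100,fk(q,k,s)[1].apply([1,0,0])+A]
    r=least_squares(f,s0,bounds=(lo[:5],hi[:5])); print(h,r.x,r.cost**.5)
E
```

```text
1 [ 0.382  0.38  -0.842] [ 0.513  0.166 -0.842]
-1 [ 0.513  0.166 -0.842] [ 0.513  0.166 -0.842]
1 [178.554 531.895 237.682 164.357 330.85  167.409] 260.70999233454876
-1 [246.404 471.708 183.601 117.996 250.508 143.15 ] 1191.0819682233714
[486.688 131.951 229.221] [ 0.019  0.014  0.093 -0.468 -0.076  0.362]
120 [ 0.804 -0.121 -1.02  -1.174 -0.287] 1.439403241262121e-11
120 [ 0.804 -0.121 -1.02  -1.174 -0.287] 6.317986278022647e-12
120 [ 0.804 -0.121 -1.02  -1.174 -0.287] 3.0061040816702905e-10
90 [ 0.763 -0.002 -1.07  -1.724 -0.234] 0.021778838293132013
90 [ 0.763 -0.002 -1.07  -1.724 -0.234] 0.02177883831182775
90 [ 0.763 -0.002 -1.07  -1.724 -0.234] 0.02177883828958265
70 [ 0.733  0.074 -1.07  -1.969 -0.22 ] 0.04653600004544215
70 [ 0.733  0.074 -1.07  -1.969 -0.22 ] 0.046536000045441644
70 [ 0.733  0.074 -1.07  -1.969 -0.22 ] 0.04653600004542606
50 [ 0.708  0.147 -1.07  -2.215 -0.226] 0.06763076474222413
50 [ 0.708  0.147 -1.07  -2.215 -0.226] 0.06763076474222413
50 [ 0.708  0.147 -1.07  -2.215 -0.226] 0.0676307647422241
35 [ 0.692  0.2   -1.07  -2.378 -0.241] 0.08119116703473477
35 [ 0.692  0.2   -1.07  -2.378 -0.241] 0.08119116703473452
35 [ 0.692  0.2   -1.07  -2.378 -0.241] 0.08119116703478507
24 [ 0.682  0.238 -1.07  -2.479 -0.256] 0.08996253178487067
24 [ 0.682  0.238 -1.07  -2.479 -0.256] 0.0899625317848563
24 [ 0.682  0.238 -1.07  -2.479 -0.256] 0.08996253178465918
```

carry_out --pt "0 0 0 0 0 0 -0.2" --pt "0 0 0 0 0 0 -0.2"

```text
clock: 4.85
position: [495.1, 137.0, 239.1]
ee_rot: [0.944, 0.155, 0.286, -0.048]
contact_force: [-1.0, 0.5, 0.6]
gripper_width: 33.9
grasp_force: 0.0
```

```bash
python3 - <<'E'
from kin import *
st=read_state(); print(st["position"],st["joints"],st["joint_vel"]); P=np.array([547,157,137.])
rows([(P+100*A,port(0))],-.2)
q4=st["joints"]
D=[([1.384,.385,.008,0,-1.194,-.259],[269.454,563.91,245.312]),([.977,.145,-.311,0,-1.115,.904],[389.9,291.7,250.1]),(q4,st["position"]),([0.548,-0.035,-0.939,0.851,-0.167,.545],[486.688,131.951,229.221])]
def fk2(q,k):
    a,L1,L2,d,Lt,b,c,e=k; f=q[1]-q[2]
    Rz=R.from_euler('z',q[0]); G=Rz*R.from_euler('y',f); W=G*R.from_euler('x',-q[3]); F=W*R.from_euler('y',-q[4])
    return Rz.apply([a+L1*np.sin(q[1]),-b,d+L1*np.cos(q[1])])+G.apply([L2,0,e])+W.apply([0,-c,0])+F.apply([Lt,0,0])
r=least_squares(lambda k:np.r_[np.concatenate([fk2(q,k)-p for q,p in D]),0.003*k[0],.003*k[7],.003*k[6],.003*(k[1]-400),.003*(k[2]-400)],[0,400,400,300,200,160,0,0]);print(r.x,r.cost)
print(r.fun)
E
```

```text
[495.083 136.994 239.114] [ 0.551 -0.035 -0.915  0.828 -0.166  0.56 ] [ 0.007 -0.004  0.006  0.009 -0.001 -0.007]
[0.001, 0.022, -0.006, -12.7, -1.9, 15.8, -0.2]
[ -1.637 565.216 423.469 162.547 284.752  -0.599 160.594  -0.511] 0.2739438271483864
[-0.05  -0.013 -0.044  0.054 -0.003  0.042  0.07  -0.034  0.148 -0.074
  0.031 -0.146 -0.005 -0.002  0.482  0.496  0.07 ]
```

The model fits to about 0.1 mm (offset 160.6 after joint 4). Next is IK along the approach.

```bash
cat > kin.py <<'E'
from h import *
from scipy.optimize import least_squares
lo=np.array([-3.14,-1.21,-1.07,-3.16,-2.99,-3.1]); hi=np.array([3.14,2.06,1.41,2.05,-.16,3.1])
K=[-1.6,565.2,423.5,162.5,284.75,-.6,160.6,-.5]
def fk(q):
    a,L1,L2,d,Lt,b,c,e=K; f=q[1]-q[2]
    Rz=R.from_euler('z',q[0]); G=Rz*R.from_euler('y',f); W=G*R.from_euler('x',-q[3]); F=W*R.from_euler('y',-q[4])
    return Rz.apply([a+L1*np.sin(q[1]),-b,d+L1*np.cos(q[1])])+G.apply([L2,0,e])+W.apply([0,-c,0])+F.apply([Lt,0,0]),F
def ik(p,Q,s0):
    z=Q.apply([0,0,1]); f=lambda q:np.r_[(fk(q)[0]-p)/100,fk(q)[1].apply([1,0,0])-z]
    r=least_squares(f,s0,bounds=(lo[:5],hi[:5])); return r.x,(2*r.cost)**.5,fk(r.x)[1].inv()*Q
E
python3 - <<'E'
from kin import *
def j6(M): return M.as_matrix()
st=read_state(); M=fk(st["joints"])[1].inv()*R.from_quat(st["ee_rot"]); print(M.as_matrix(),st["joints"][5])
P=np.array([547,157,137.])
for h in (110,80,65,50,35,24):
  for s0 in ([.4,.2,-.7,0,-.3],[.6,0,-.9,.85,-.3],[.4,.2,-.7,-2.5,-.3]):
    x,c,M=ik(P+h*A,port(0),s0); m=M.as_matrix(); print(h,x,c,np.degrees(np.arctan2(m[1,0],-m[2,0])))
E
```

```text
[[ 0.     0.     1.   ]
 [-0.847 -0.531  0.   ]
 [ 0.531 -0.847  0.   ]] 0.5603659867236214
110 [ 0.56  -0.03  -0.93   0.807 -0.16 ] 0.041942577027771336 -123.09848348817405
110 [ 0.56  -0.03  -0.93   0.807 -0.16 ] 0.04194257702871514 -123.09851434381835
110 [ 0.56  -0.03  -0.93   0.807 -0.16 ] 0.04194257703024483 -123.09854996434144
80 [ 0.575  0.046 -0.872  0.647 -0.16 ] 0.08438619655081063 -131.36001825148
80 [ 0.575  0.046 -0.872  0.647 -0.16 ] 0.08438619655174628 -131.35900499465635
80 [ 0.575  0.046 -0.872  0.647 -0.16 ] 0.08438619658492204 -131.36039976672416
65 [ 0.582  0.084 -0.834  0.535 -0.16 ] 0.10241399471942826 -137.45025189115006
65 [ 0.582  0.084 -0.834  0.535 -0.16 ] 0.10241399463675604 -137.448028169287
65 [ 0.582  0.084 -0.834  0.535 -0.16 ] 0.10241399464581748 -137.44958303378874
50 [ 0.585  0.121 -0.79   0.404 -0.16 ] 0.11775686395320631 -144.8246201636037
50 [ 0.585  0.121 -0.79   0.404 -0.16 ] 0.1177568638448115 -144.82151502726032
50 [ 0.585  0.121 -0.79   0.404 -0.16 ] 0.11775686393249586 -144.82448057277816
35 [ 0.583  0.159 -0.742  0.265 -0.16 ] 0.13020944837591875 -152.93544544264694
35 [ 0.583  0.159 -0.742  0.265 -0.16 ] 0.13020944837109838 -152.9323527980663
35 [ 0.583  0.159 -0.742  0.265 -0.16 ] 0.13020944834201062 -152.93509303120774
24 [ 0.578  0.186 -0.706  0.164 -0.16 ] 0.13756853498332186 -158.96430021483218
24 [ 0.578  0.186 -0.706  0.164 -0.16 ] 0.13756853503784955 -158.96393222891592
24 [-0.01   0.192 -0.8   -3.16  -0.16 ] 0.25237229211267653 -17.076436475544984
```

```bash
python3 - <<'E'
from kin import *
P=np.array([547,157,137.]); rng=np.random.default_rng(0)
for h in (24,65):
  S=[]
  for i in range(150):
    x,c,M=ik(P+h*A,port(0),rng.uniform(lo[:5],hi[:5])); 
    if c<.15 and not any(np.abs(x-y[0]).max()<.05 for y in S):
        m=M.as_matrix(); S.append((x,c)); print(h,x,round(c,4),round(np.degrees(np.arctan2(-m[1,1],-m[2,1])),0))
E
```

```text
24 [ 0.578  0.186 -0.706  0.164 -0.16 ] 0.1376 68.0
65 [ 0.582  0.084 -0.834  0.535 -0.16 ] 0.1024 47.0
```

No coaxial pose is reachable because of the joint 5 limit. The wing can be gripped with the tool leaned in the wing's plane, so I'll scan lean angles over the whole turn.

```bash
cat >> kin.py <<'E'
P0=np.array([547,157,137.])
def pose(hs,th,be,off=4,P=P0):
    Q=port(th)*R.from_euler('y',be,degrees=True); return P+(hs+20)*A-off*Q.apply([0,0,1]),Q
def ikf(p,Q,s0):
    x,c,M=ik(p,Q,s0); m=M.as_matrix(); return x,c,np.degrees(np.arctan2(-m[1,1],-m[2,1]))
E
python3 - <<'E'
from kin import *
pts=[(60,-15),(30,-15),(11.5,-15),(11.5,10),(4.5,30),(3,0),(1,-30),(0,-45),(0,-60)]
for be in (-12,-16,-20,-25,-30,15,25):
  q=np.array([.55,.1,-.7,.1,-.4]); out=[]
  for h,t in pts:
    q,c,j=ikf(*pose(h,t,be),q); out.append(f"{c:.3f}/{j:.0f}/{q[4]:.2f}/{q[3]:.2f}")
  print(be,out)
E
```

```text
-12 ['0.000/53/-0.46/0.14', '0.000/53/-0.39/0.14', '0.000/53/-0.35/0.15', '0.000/57/-0.30/0.50', '0.000/52/-0.22/1.01', '0.000/55/-0.31/0.36', '0.000/49/-0.35/-0.01', '0.000/44/-0.35/-0.16', '0.000/37/-0.34/-0.29']
-16 ['0.000/60/-0.58/0.03', '0.000/60/-0.52/0.03', '0.000/61/-0.49/0.03', '0.000/65/-0.44/0.34', '0.000/64/-0.36/0.72', '0.000/64/-0.44/0.21', '0.000/57/-0.48/-0.14', '0.000/53/-0.48/-0.29', '0.000/48/-0.47/-0.43']
-20 ['0.000/64/-0.69/-0.03', '0.000/65/-0.63/-0.04', '0.000/66/-0.60/-0.05', '0.000/70/-0.56/0.26', '0.000/69/-0.48/0.59', '0.000/68/-0.56/0.13', '0.000/62/-0.60/-0.21', '0.000/59/-0.60/-0.37', '0.000/54/-0.58/-0.52']
-25 ['0.000/68/-0.81/-0.09', '0.000/69/-0.76/-0.10', '0.000/69/-0.74/-0.10', '0.000/73/-0.69/0.20', '0.000/73/-0.61/0.50', '0.000/72/-0.70/0.07', '0.000/67/-0.73/-0.27', '0.000/63/-0.73/-0.44', '0.000/60/-0.72/-0.60']
-30 ['0.000/71/-0.93/-0.13', '0.000/72/-0.89/-0.14', '0.000/72/-0.86/-0.14', '0.000/76/-0.81/0.15', '0.000/76/-0.74/0.44', '0.000/75/-0.82/0.03', '0.000/70/-0.86/-0.32', '0.000/67/-0.85/-0.48', '0.000/64/-0.84/-0.65']
15 ['0.136/-153/-0.16/-2.12', '0.091/-152/-0.16/-2.13', '0.065/-152/-0.16/-2.13', '0.054/-171/-0.16/-1.48', '0.014/-177/-0.16/-1.13', '0.054/-163/-0.16/-1.76', '0.038/-145/-0.16/-2.46', '0.019/-142/-0.16/-2.75', '0.000/-141/-0.16/-3.03']
25 ['0.000/-140/-0.30/-2.29', '0.000/-126/-0.45/-2.48', '0.000/-120/-0.52/-2.56', '0.000/-128/-0.48/-2.05', '0.000/-130/-0.51/-1.72', '0.000/-122/-0.52/-2.28', '0.000/-117/-0.59/-2.90', '0.016/-120/-0.58/-3.16', '0.104/-134/-0.45/-3.16']
```

```bash
cat >> kin.py <<'E'
def lean(yaw,be): return down(yaw)*R.from_euler('y',be,degrees=True)
def seq(ts,p=None,r=None):
    s=read_state(); p=s["position"] if p is None else np.array(p,float); r=R.from_quat(s["ee_rot"]) if r is None else r
    for P,Q in ts:
        print([float(v) for v in np.round((r.inv()*Q).as_rotvec(),3)]+[float(v) for v in np.round(r.inv().apply(np.array(P)-p),1)]); p,r=np.array(P,float),Q
E
python3 - <<'E'
from kin import *
W=np.array([546,-116.5,58.]); Q=lean(-152,-17); Hv=W-100*Q.apply([0,0,1])
print(Hv)
seq([([470,60,300],down(-28)),([500,-40,280],down(-75)),([515,-90,250],down(-118)),(Hv,Q)])
for p,q in [(Hv,Q),(W-4*Q.apply([0,0,1]),Q)]: print(ikf(p,q,[0,.2,-.5,0,-1]))
E
```

```text
[ 520.185 -130.226  153.63 ]
[-0.242, -0.555, 0.79, -6.4, 64.7, -77.7]
[0.0, 0.0, 0.82, 73.4, 74.2, 20.0]
[-0.0, -0.0, 0.75, 52.2, -1.5, 30.0]
[0.088, -0.288, 0.589, 33.1, -23.5, 96.4]
(array([-0.03 ,  0.246, -0.4  , -0.233, -0.679]), np.float64(6.152496996404431e-10), np.float64(-50.888039618989914))
(array([-0.007,  0.411, -0.425, -0.3  , -0.49 ]), np.float64(1.7610215561624587e-11), np.float64(-47.4075467894426))
```

carry_out --pt "0 0 0 0 0 -50 -0.2" --pt "-0.05 -0.14 0.19 0 16 -60 -0.2" --pt "-0.1 -0.28 0.36 0 32 -70 -0.2" --pt "-0.15 -0.42 0.53 -3 48 -78 -0.2" --pt "-0.2 -0.52 0.65 -6 64 -78 -0.2"

```text
clock: 5.48
position: [469.8, 61.8, 301.8]
ee_rot: [0.989, -0.133, 0.056, -0.013]
contact_force: [0.7, -1.0, 0.4]
gripper_width: 33.9
grasp_force: 0.0
```

```bash
python3 - <<'E'
from kin import *
W=np.array([546,-116.5,58.]); Q=lean(-152,-17); Hv=W-100*Q.apply([0,0,1])
seq([([490,-30,280],down(-65)),([510,-80,250],down(-110)),(Hv,Q)])
E
```

```text
[-0.084, -0.083, 0.866, 41.4, 84.1, 23.0]
[-0.0, -0.0, 0.785, 53.8, 3.0, 30.0]
[0.109, -0.283, 0.728, 43.7, -26.7, 96.4]
```

carry_out --pt "-0.02 -0.02 0.17 8 17 5 -0.2" --pt "-0.03 -0.03 0.35 16 34 10 -0.2" --pt "-0.05 -0.05 0.52 24 50 14 -0.2" --pt "-0.07 -0.07 0.69 33 67 18 -0.2" --pt "-0.08 -0.08 0.86 41 84 23 -0.2"

```text
clock: 6.1
position: [490.5, -30.9, 278.6]
ee_rot: [0.845, -0.535, 0.003, -0.001]
contact_force: [-0.3, -1.0, -0.7]
gripper_width: 34.3
grasp_force: 0.0
```

carry_out --pt "0 0 0.16 11 1 6 -0.2" --pt "0 0 0.31 22 1 12 -0.2" --pt "0 0 0.47 33 2 18 -0.2" --pt "0 0 0.63 43 2 24 -0.2" --pt "0 0 0.785 54 3 30 -0.2"

```text
clock: 6.72
position: [511.1, -81.0, 248.7]
ee_rot: [-0.576, 0.818, -0.003, 0.002]
contact_force: [0.2, -0.1, -0.1]
gripper_width: 34.0
grasp_force: 0.0
```

carry_out --pt "0.03 -0.06 0.16 9 -5 18 -0.2" --pt "0.05 -0.12 0.33 18 -11 36 -0.2" --pt "0.08 -0.18 0.5 27 -17 55 -0.2" --pt "0.1 -0.24 0.64 37 -22 75 -0.2" --pt "0.109 -0.283 0.728 44 -27 96 -0.2"

```text
clock: 7.35
position: [522.3, -132.7, 152.9]
ee_rot: [-0.242, 0.958, 0.034, 0.147]
contact_force: [0.0, -0.2, 0.2]
gripper_width: 34.1
grasp_force: 0.0
```

```bash
python3 - <<'E'
from kin import *; import pickle
w=get_image("wrist"); pickle.dump(w,open("w5.pkl","wb")); t=get_image("top")
st=read_state(); print(st["position"],st["joints"])
for P in ([546,-116.5,73],[546,-116.5,44]): print(proj(w,P))
cv2.imwrite("pics/w5.png",w["color"])
E
```

```text
[ 520.287 -132.987  150.861] [-0.036  0.251 -0.401 -0.236 -0.673 -0.872]
[324.305 218.614]
[324.175 197.206]
```

View pics/w5.png

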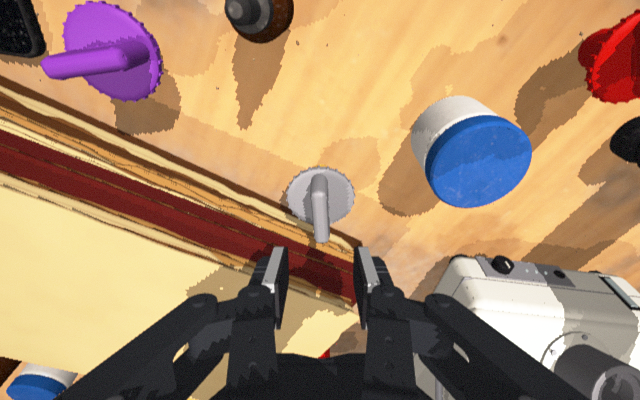

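The wing is centred at about (320,206) and the flange at (320,195), roughly 4 px left of the prediction. The plug is therefore near (546.3,-118.8), in line with the fingers. Descend and grip.

```bash
python3 - <<'E'
from kin import *
W=np.array([546.3,-118.8,58.]); Q=lean(-152,-17); z=Q.apply([0,0,1])
seq([(W-6*z,Q)]); print(R.from_quat(read_state()["ee_rot"]).inv().as_matrix()@np.array([0,0,1]))
w=__import__("pickle").load(open("w5.pkl","rb"))
for s in (-25,25): print(proj(w,W+[s*np.cos(np.radians(-152)),s*np.sin(np.radians(-152)),15]))
E
```

```text
[-0.001, 0.0, 0.007, -1.2, 0.4, 91.5]
[-0.292 -0.003 -0.956]
[321.191 242.288]
[321.743 189.878]
```

carry_out --pt "0 0 0.007 -1 0 40 -0.2" --pt "0 0 0.007 -1 0 75 -0.2" --pt "0 0 0.007 -1 0 91 -0.2" --pt "0 0 0.007 -1 0 91 -0.2" --pt "0 0 0.007 -1 0 91 -0.2"

```text
clock: 8.07
position: [545.4, -120.4, 67.1]
ee_rot: [-0.241, 0.959, 0.034, 0.145]
contact_force: [-0.1, -0.8, 0.9]
gripper_width: 33.8
grasp_force: 0.0
```

carry_out --pt "0 0 0 0 0 0 -1" --pt "0 0 0 0 0 0 -1" --pt "0 0 0 0 0 0 -1" --pt "0 0 0 0 0 0 -1"

```text
clock: 8.57
position: [545.1, -120.7, 67.1]
ee_rot: [-0.241, 0.959, 0.034, 0.145]
contact_force: [-0.4, -0.1, 6.4]
gripper_width: 10.6
grasp_force: 61.3
```

```bash
python3 - <<'E'
from kin import *
st=read_state(); print(st["position"],st["ee_rot"],st["contact_force"],st["gripper_width"],st["grasp_force"],st["wrist_torque"]); print(R.from_quat(st["ee_rot"]).inv().apply([0,0,1]))
E
```

```text
[ 545.148 -120.651   67.08 ] [-0.241  0.959  0.034  0.145] [-0.428 -0.091  6.411] 10.555032735691258 61.25090718269348 [-0.025  0.542  0.081]
[-0.295 -0.005 -0.955]
```

Gripped: width 10.6 mm, 61 N. I'll save the grip geometry, lift, and plan the carry.

```bash
cat >> kin.py <<'E'
Rt=R.from_quat([-0.241,0.959,0.034,0.145]); TCPg=np.array([545.1,-120.65,67.1])
xw=Rt.apply([1,0,0])*[1,1,0]; xw/=np.linalg.norm(xw); Rp=R.from_matrix(np.stack([xw,np.cross(Z,xw),Z],1))
G=Rp.inv()*Rt; tg=np.array([1.9,0,9.1])   # TCP relative to plug_wing in plug axes
def plugpose(hs,th,P=P0,G=G,tg=tg):
    c,s=np.cos(np.radians(th)),np.sin(np.radians(th)); x=c*PX+s*Y; F=R.from_matrix(np.stack([x,np.cross(A,x),A],1))
    return P+(hs+20)*A+F.apply(tg),F*G
E
python3 - <<'E'
from kin import *
print(Rp.as_euler('zyx',degrees=True),G.as_euler('xyz',degrees=True))
l=lambda y:Rp*R.from_euler('z',y,degrees=True)*G
up=TCPg+[-15,10,130]
ts=[(up,Rt),([500,-60,240],l(45)),([460,20,260],l(90)),([445,80,270],l(132)),plugpose(55,-15)]
seq(ts)
q=[0,.4,-.4,-.3,-.5]
for p,Q in ts+[plugpose(11.5,-15),plugpose(11.5,10),plugpose(4.5,30),plugpose(3,0),plugpose(0,-50)]:
    q,c,j=ikf(p,Q,q); print(p,q,round(c,3),j)
E
```

```text
[-151.745    0.      -0.   ] [-179.72    17.128    0.   ]
[-0.001, 0.001, -0.001, -30.2, 15.2, -126.8]
[-0.231, -0.004, -0.751, -10.2, 58.7, -42.0]
[-0.231, -0.004, -0.751, -68.1, 61.4, -0.2]
[-0.216, -0.003, -0.701, -60.2, -15.2, 8.2]
[0.148, 0.546, -0.468, 50.9, -77.1, 50.7]
[ 530.1  -110.65  197.1 ] [ 0.018  0.195 -0.355 -0.191 -0.76 ] 0.0 -55.85402373316724
[500, -60, 240] [ 0.026  0.177 -0.211 -0.317 -1.103] 0.0 -10.668592403446986
[460, 20, 260] [ 0.201  0.171 -0.172 -0.297 -1.322] 0.0 21.696072130409497
[445, 80, 270] [ 0.398  0.207 -0.136 -0.206 -1.451] 0.0 50.11885827543072
[502.972 141.32  206.943] [ 0.586  0.111 -0.514  0.002 -0.613] 0.0 61.74061911132009
[526.563 149.443 171.31 ] [ 0.571  0.198 -0.508 -0.007 -0.532] 0.0 62.97794193475913
[526.323 150.229 171.331] [ 0.637  0.194 -0.618  0.297 -0.489] 0.0 67.7150966074246
[529.743 152.063 165.467] [ 0.645  0.198 -0.742  0.636 -0.416] 0.0 67.44869837961463
[531.063 151.512 164.385] [ 0.611  0.214 -0.568  0.169 -0.493] 0.0 66.17859604631512
[532.638 150.515 161.538] [ 0.454  0.217 -0.423 -0.369 -0.518] 0.0 53.30544077708206
```

carry_out --pt "0 0 0 -3 0 -9 -1" --pt "0 0 0 -9 0 -29 -1" --pt "0 0 0 -21 0 -67 -1" --pt "0 0 0 -33 0 -105 -1" --pt "0 0 0 -38 0 -124 -1"

```text
clock: 9.2
position: [544.4, -120.0, 197.9]
ee_rot: [-0.241, 0.959, 0.034, 0.145]
contact_force: [0.2, 0.7, -1.7]
gripper_width: 10.7
grasp_force: 60.2
```

carry_out --pt "-0.046 0 -0.15 0 15 -9 -1" --pt "-0.092 0 -0.3 -1 30 -18 -1" --pt "-0.139 0 -0.45 -1 44 -26 -1" --pt "-0.185 0 -0.6 -2 59 -35 -1" --pt "-0.231 -0.004 -0.751 -2 74 -44 -1"

```text
clock: 9.82
position: [498.5, -59.4, 237.8]
ee_rot: [-0.591, 0.793, 0.088, 0.12]
contact_force: [0.2, 0.4, -2.0]
gripper_width: 10.6
grasp_force: 60.1
```

carry_out --pt "-0.046 0 -0.15 -14 12 0 -1" --pt "-0.092 0 -0.3 -27 24 0 -1" --pt "-0.139 0 -0.45 -41 37 0 -1" --pt "-0.185 0 -0.6 -54 49 0 -1" --pt "-0.231 -0.004 -0.751 -68 61 0 -1"

```text
clock: 10.45
position: [459.1, 20.5, 257.5]
ee_rot: [0.85, -0.506, -0.128, -0.078]
contact_force: [0.6, 0.5, -2.3]
gripper_width: 10.7
grasp_force: 60.1
```

carry_out --pt "-0.043 0 -0.14 -12 -3 2 -1" --pt "-0.086 0 -0.28 -24 -6 3 -1" --pt "-0.13 0 -0.42 -36 -9 5 -1" --pt "-0.173 0 -0.56 -48 -12 7 -1" --pt "-0.216 -0.003 -0.701 -60 -15 8 -1"

```text
clock: 11.08
position: [444.4, 80.1, 267.5]
ee_rot: [0.974, -0.168, -0.147, -0.027]
contact_force: [0.5, 0.6, -1.7]
gripper_width: 10.4
grasp_force: 60.1
```

```bash
python3 - <<'E'
from kin import *
print(read_state()["position"]); seq([plugpose(60,-15)])
E
```

```text
[444.421  80.087 267.476]
[0.148, 0.548, -0.464, 47.7, -75.3, 44.6]
```

carry_out --pt "0.03 0.11 -0.1 10 -18 5 -1" --pt "0.06 0.22 -0.2 20 -36 14 -1" --pt "0.09 0.33 -0.29 29 -54 25 -1" --pt "0.12 0.44 -0.38 38 -70 35 -1" --pt "0.148 0.548 -0.464 48 -75 44 -1"

```text
clock: 11.7
position: [501.1, 140.1, 211.5]
ee_rot: [0.985, 0.046, 0.144, -0.085]
contact_force: [-0.2, -0.5, -2.6]
gripper_width: 10.6
grasp_force: 60.1
```

carry_out --pt "0 0 0 0 0 0 -1" --pt "0 0 0 0 0 0 -1"

```text
clock: 11.95
position: [502.0, 139.7, 212.6]
ee_rot: [0.985, 0.044, 0.143, -0.084]
contact_force: [0.0, 0.7, -1.3]
gripper_width: 10.8
grasp_force: 60.1
```

```bash
python3 - <<'E'
from kin import *; import pickle
im={n:get_image(n) for n in("wrist","scene","top")}; pickle.dump(im,open("v6.pkl","wb"))
st=read_state(); print(st["position"],st["ee_rot"],plugpose(60,-15)[0],st["joints"]); seq([plugpose(60,-15)])
def crop(n,P,w,h,f):
    u=proj(im[n],P).astype(int); x,y=max(u[0]-w//2,0),max(u[1]-h//2,0); print(n,u,x,y); return np.clip(1.4*cv2.resize(im[n]["color"][y:y+h,x:x+w],(w*f,h*f),interpolation=cv2.INTER_CUBIC).astype(float),0,255).astype(np.uint8)
C=P0+20*A
a=crop("wrist",C,130,150,4)[:600,:520]; b=crop("scene",C,70,75,4); 
c=crop("top",C,70,75,4)
cv2.imwrite("pics/v6.png",np.hstack([a,np.vstack([b,c])]))
E
```

```text
[502.408 139.821 212.626] [ 0.985  0.044  0.143 -0.085] [500.26  140.386 211.039] [ 0.584  0.102 -0.51   0.004 -0.625  1.073]
[0.001, -0.002, -0.005, -2.5, -0.5, 1.0]
wrist [320 201] 255 126
scene [301 261] 266 224
top [241 216] 206 179
```

View pics/v6.png

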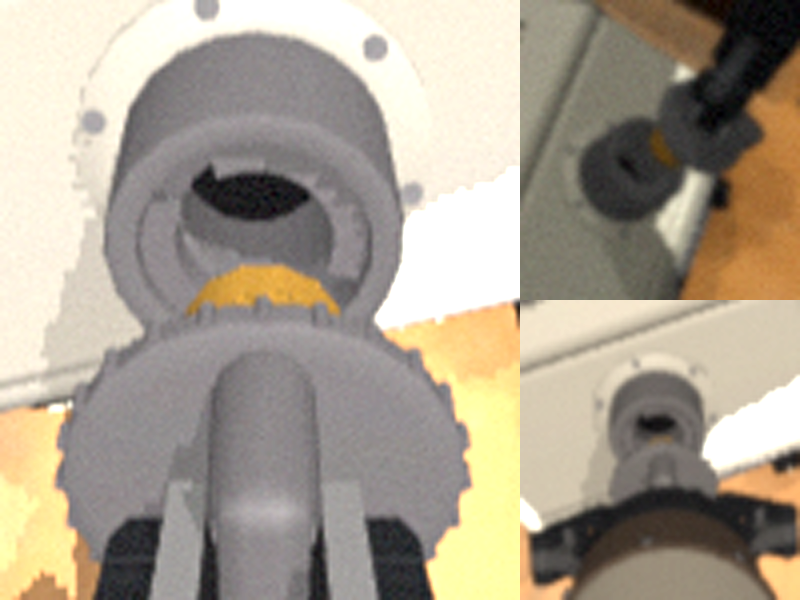

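The wrist view shows the flange spanning crop x 60–468 and the rim spanning 104–403 with its top near y 115. The nose is just in front of the bore, and the scene view shows no crookedness. I'll compare these with predictions.

```bash
python3 - <<'E'
from kin import *; import pickle
im=pickle.load(open("v6.pkl","rb")); w=im["wrist"]; st=read_state(); 
Rq=R.from_quat(st["ee_rot"]); F=Rq*G.inv(); p=st["position"]; wing=p-F.apply(tg)
def circ(c,F,r):
    a=np.linspace(0,2*np.pi,180); pts=[proj(w,c+F.apply([r*np.cos(t),r*np.sin(t),0])) for t in a]; pts=(np.array(pts)-[255,126])*4
    return pts.min(0),pts.max(0)
PF=R.from_matrix(np.stack([PX,Y,A],1))
print("rim",circ(P0,PF,27.5)); print("bore",circ(P0,PF,21))
print("flange bottom",circ(wing-F.apply([0,0,20]),F,28.5),"top",circ(wing-F.apply([0,0,13.5]),F,28.5))
print("plug axis vs A deg",np.degrees(F.apply([0,0,1])@A), np.degrees(np.arccos(F.apply([0,0,1])@A)))
print("depth",[R.from_quat(w["orientation"]).inv().apply(x-w["position"])[2] for x in (P0,wing)])
print("nose offset from axis (port x,y,z)",PF.inv().apply(wing-F.apply([0,0,58])-P0))
# nose yellow mask
hsv=cv2.cvtColor(w["color"],cv2.COLOR_BGR2HSV); m=cv2.inRange(hsv[190:208,295:345],(12,120,80),(32,255,255)); ys,xs=np.nonzero(m); print("nose",(xs.min()+40)*4,(xs.max()+41)*4,(ys.min()+64)*4)
print("nose pred",circ(wing-F.apply([0,0,52]),F,13.4),circ(wing-F.apply([0,0,58]),F,10))
E
```

```text
rim (array([114.655, 104.746]), array([412.983, 359.842]))
bore (array([150.019, 138.854]), array([377.593, 333.25 ]))
flange bottom (array([ 66.601, 280.208]), array([468.637, 584.772])) top (array([ 60.056, 309.098]), array([475.118, 617.399]))
plug axis vs A deg 57.29554188153977 0.1650169317315709
depth [np.float64(222.4795453436864), np.float64(155.04841603915784)]
nose offset from axis (port x,y,z) [ 2.521 -1.393 22.237]
nose 188 340 264
nose pred (array([185.992, 247.798]), array([349.292, 381.138])) (array([208.221, 245.962]), array([327.094, 344.148]))
```

```bash
python3 - <<'E'
from kin import *; import pickle
w=pickle.load(open("v6.pkl","rb"))["wrist"]; st=read_state(); r=R.from_quat(st["ee_rot"]).inv(); cx=R.from_quat(w["orientation"]).apply([1,0,0])
PF=R.from_matrix(np.stack([PX,Y,A],1)); print("cam x in port",PF.inv().apply(cx))
d=-1.8*PX-1.93*(cx-(cx@A)*A); print("lateral, tool:",r.apply(d),"-A in tool",r.apply(-A),"PX",r.apply(PX),"Y",r.apply(Y))
E
```

```text
cam x in port [-0.264 -0.965 -0.003]
lateral, tool: [-1.661 -1.454  0.512] -A in tool [0.293 0.003 0.956] PX [ 0.922 -0.265 -0.281] Y [-0.252 -0.964  0.08 ]
```

carry_out --pt "0 0 0 -2 -1.9 0.6 -1" --pt "0 0 0 0.6 -1.9 9.2 -1" --pt "0 0 0 3.3 -1.9 17.8 -1" --pt "0 0 0 3.3 -1.9 17.8 -1" --pt "0 0 0 3.3 -1.9 17.8 -1"

```text
clock: 12.72
position: [509.3, 144.7, 195.9]
ee_rot: [0.985, 0.044, 0.142, -0.084]
contact_force: [-0.5, 0.3, -1.2]
gripper_width: 10.6
grasp_force: 60.1
```

```bash
cat >> kin.py <<'E'
PF=R.from_matrix(np.stack([PX,Y,A],1))
def rep():
    st=read_state(); Rq=R.from_quat(st["ee_rot"]); F=Rq*G.inv(); wing=st["position"]-F.apply(tg); c=PF.inv().apply(wing-F.apply([0,0,20])-P0); x=PF.inv().apply(F.apply([1,0,0]))
    print("t",st["clock"],"seat in port",c,"theta",np.degrees(np.arctan2(x[1],x[0])),"tilt",np.degrees(PF.inv().apply(F.apply([0,0,1]))[:2]),"F port",PF.inv().apply(st["contact_force"]),"T",PF.inv().apply(st["wrist_torque"]),"grip",st["gripper_width"],st["grasp_force"])
E
python3 - <<'E'
from kin import *; import pickle
rep(); w=get_image("wrist"); pickle.dump(w,open("w7.pkl","wb"))
g=cv2.cvtColor(w["color"],cv2.COLOR_BGR2GRAY).astype(int)
hsv=cv2.cvtColor(w["color"],cv2.COLOR_BGR2HSV)
u=proj(w,P0); print(u); 
m=cv2.inRange(hsv,(12,120,60),(32,255,255)); x0=int(u[0])-25; y0=int(u[1])-20
ys,xs=np.nonzero(m[y0:y0+40,x0:x0+50]); print("nose rows",[(y0+y,x0+xs[ys==y].min(),x0+xs[ys==y].max()) for y in np.unique(ys)])
for y in range(int(u[1])-22,int(u[1])+16,4): print(y,' '.join(str(v) for v in g[y,275:366]))
E
```

```text
t 12.725 seat in port [-0.537  1.093 41.836] theta -15.196862000945746 tilt [0.003 0.145] F port [-1.006  0.398 -0.764] T [-0.152  0.791  0.066] grip 10.57216699334965 60.120972990989685
[323.267 196.734]
nose rows [(np.int64(192), np.int64(315), np.int64(325)), (np.int64(193), np.int64(313), np.int64(327)), (np.int64(194), np.int64(311), np.int64(329)), (np.int64(195), np.int64(309), np.int64(332)), (np.int64(196), np.int64(307), np.int64(334)), (np.int64(197), np.int64(306), np.int64(334)), (np.int64(198), np.int64(306), np.int64(335)), (np.int64(199), np.int64(305), np.int64(336)), (np.int64(200), np.int64(304), np.int64(337)), (np.int64(201), np.int64(303), np.int64(338)), (np.int64(202), np.int64(302), np.int64(338)), (np.int64(203), np.int64(302), np.int64(339))]
174 160 160 167 165 165 166 170 151 112 70 73 78 77 79 85 89 97 102 107 104 106 103 103 97 98 98 96 97 96 93 90 93 91 87 90 93 93 92 91 91 91 94 91 93 94 88 93 95 91 87 87 90 84 88 87 84 85 86 87 83 86 90 89 91 97 97 95 97 101 103 103 95 103 106 106 103 95 89 87 92 83 79 94 171 175 176 173 172 174 186 253
178 155 157 1
[... 2156 characters left out ...]
99 92 137 255 255 254 254 254
206 144 151 150 147 150 150 149 106 97 98 95 103 104 102 101 96 82 88 100 102 97 95 85 90 96 93 90 91 92 84 94 100 98 90 98 102 106 100 103 104 105 102 103 106 105 99 101 103 108 103 104 109 107 107 107 110 101 103 81 99 96 95 87 93 99 98 97 95 95 93 93 88 91 98 79 75 97 101 98 99 101 96 95 111 211 254 253 250 249 246 244
210 149 152 146 148 150 147 148 147 111 96 96 97 99 89 97 88 78 94 101 97 93 99 98 101 104 104 112 113 109 113 110 110 113 110 113 108 108 111 106 108 106 110 109 110 107 112 111 111 109 111 112 112 114 111 113 116 112 108 111 112 110 113 115 115 113 115 112 114 105 106 105 91 93 100 98 89 95 100 96 99 96 111 224 255 255 253 253 253 253 253 253
```

```bash
python3 - <<'E'
from kin import *; import pickle
w=pickle.load(open("w7.pkl","rb")); st=read_state(); F=R.from_quat(st["ee_rot"])*G.inv(); wing=st["position"]-F.apply(tg)
def circ(c,F,r):
    a=np.linspace(0,2*np.pi,180); pts=np.array([proj(w,c+F.apply([r*np.cos(t),r*np.sin(t),0])) for t in a]); return pts.min(0),pts.max(0)
for z,r in ((52,13.4),(58,10.5),(55,12)): print(z,circ(wing-F.apply([0,0,z]),F,r))
print("rim",circ(P0,PF,27.5),"bore",circ(P0,PF,21)); e=wing-F.apply([0,0,52]); u=proj(w,e)
for d in (F.apply([1,0,0]),): print("px per mm plug x",proj(w,e+d)-u, proj(w,P0+d)-proj(w,P0), "along axis",proj(w,P0+A)-proj(w,P0))
g=cv2.cvtColor(w["color"],cv2.COLOR_BGR2GRAY); print("col 320:",g[155:200,320],"row y of 155.."); print("col 300:",g[155:235,300]); print("col 340:",g[155:235,340])
E
```

```text
52 (array([301.481, 188.683]), array([342.348, 222.009]))
58 (array([306.302, 187.554]), array([337.539, 213.323]))
55 (array([303.846, 188.043]), array([339.989, 217.69 ]))
rim (array([282.876, 160.391]), array([363.714, 227.92 ])) bore (array([292.457, 169.514]), array([354.107, 220.956]))
px per mm plug x [ 0.003 -1.245] [ 0.007 -1.223] along axis [0.007 0.815]
col 320: [ 96  99  97  98  97  98 101 101 108 109 107 105  99 101 100  93  88  85
  87  88 100 103  88  64  20  20  15  21  12  23  28  15  18  14  36  66
  78 105 122 118 119 122 123 121 116] row y of 155..
col 300: [ 89  89  89  90  92  90  89  88  92  88  90  88  95 103 106 106 105 103
 101  98  95  95  91  89  90  90  87  90  84  98  96  96  92  97  92  90
  88  82  76  72  77  78  68  74  79  78  83  90  94 101  95  93  89  94
 101 104 110 112 110 111 105 106 101 106 101 104 102 100 105 101 101 102
  99 103  96 104 102 103 102 100]
col 340: [ 91  96 101  92  98  98 101  98  95  99  95  96 103 108 109 108 102 101
  99  97  95  89  86  85  88  84  87  85  94  99 100 100  98  90  76  68
  66  64  63  61  62  65  65  65  62  61  61  76  83  89  91  98 100 100
 110 115 113 112 110 109 102 106 104 105 105 100 104 102 102 105 105 104
 101 108 100  98  98  98 104 102]
```

carry_out --pt "0 0 0 1.2 -0.2 -0.4 -1" --pt "0 0 0 2.4 -0.2 3.4 -1" --pt "0 0 0 3.5 -0.2 7.2 -1" --pt "0 0 0 3.5 -0.2 7.2 -1"

```text
clock: 13.28
position: [515.1, 146.7, 190.5]
ee_rot: [0.985, 0.044, 0.143, -0.084]
contact_force: [0.8, -0.2, 0.0]
gripper_width: 10.7
grasp_force: 60.3
```

```bash
python3 -c "
from kin import *; rep()"
```

```text
t 13.275 seat in port [ 1.446  1.028 33.932] theta -15.19562716479909 tilt [-0.085  0.136] F port [ 0.621 -0.417 -0.394] T [-0.3    0.507  0.129] grip 10.671332807097526 60.27683436870575
```

carry_out --pt "0 0 0 0.9 0 2.8 -1" --pt "0 0 0 1.7 0 5.7 -1" --pt "0 0 0 1.7 0 5.7 -1"

```text
clock: 13.65
position: [518.8, 147.9, 185.9]
ee_rot: [0.985, 0.044, 0.144, -0.085]
contact_force: [4.9, -1.4, -1.0]
gripper_width: 10.8
grasp_force: 60.1
```

```bash
python3 -c "
from kin import *; rep()"
```

```text
t 13.65 seat in port [ 1.976  1.014 27.926] theta -15.202778825249736 tilt [-0.16   0.133] F port [ 2.822 -2.883 -3.184] T [-1.121 -0.564  0.272] grip 10.774949482964898 60.06986439228058
```

carry_out --pt "0 0 0 0.6 0.4 -0.2 -1" --pt "0 0 0 1.5 0.4 2.7 -1" --pt "0 0 0 2.4 0.4 5.6 -1" --pt "0 0 0 2.4 0.4 5.6 -1"

```text
clock: 14.15
position: [522.1, 148.7, 180.8]
ee_rot: [0.985, 0.044, 0.143, -0.084]
contact_force: [4.1, 0.4, -0.8]
gripper_width: 10.5
grasp_force: 60.3
```

```bash
python3 -c "
from kin import *; rep()"
```

```text
t 14.15 seat in port [ 1.795  0.679 21.827] theta -15.199676699928862 tilt [-0.082  0.123] F port [ 2.821 -0.947 -3.001] T [-0.594 -0.615  0.101] grip 10.496539041580695 60.26034414768219
```

carry_out --pt "0 0 0 0.6 0 -0.2 -1" --pt "0 0 0 1.5 0 2.7 -1" --pt "0 0 0 2.4 0 5.6 -1" --pt "0 0 0 2.4 0 5.6 -1"

```text
clock: 14.65
position: [524.9, 149.3, 177.3]
ee_rot: [0.985, 0.044, 0.142, -0.084]
contact_force: [-4.6, -2.5, 10.8]
gripper_width: 10.3
grasp_force: 62.0
```

```bash
python3 -c "
from kin import *; rep()"
```

```text
t 14.65 seat in port [ 2.049  0.305 17.319] theta -15.177044570141838 tilt [0.008 0.134] F port [ 1.966 -0.863 11.83 ] T [0.212 0.976 0.017] grip 10.308250631279408 61.987595558166504
```

carry_out --pt "0 0 0 0.3 0 1 -1" --pt "0 0 0 0.6 0 1.9 -1" --pt "0 0 0 0.6 0 1.9 -1"

```text
clock: 15.02
position: [525.2, 149.3, 177.1]
ee_rot: [0.985, 0.045, 0.142, -0.084]
contact_force: [-13.6, -2.8, 21.6]
gripper_width: 10.5
grasp_force: 64.0
```

```bash
python3 -c "
from kin import *; rep()"
```

```text
t 15.025 seat in port [ 2.186  0.209 17.034] theta -15.160664822973828 tilt [0.024 0.13 ] F port [ 1.09   1.752 25.6  ] T [ 1.095  2.251 -0.025] grip 10.493423471350333 63.99297595024109
```

The plug is straight with its nose in the core, resting at about 20 N axial. I'll ease off a little and turn anticlockwise about the neck's axis, watching height and force.

```bash
cat >> kin.py <<'E'
def turn(d,dh=0,dx=0,dy=0,n=5,tgx=tg):
    st=read_state(); Rq=R.from_quat(st["ee_rot"]); F=Rq*G.inv(); v=F.apply(tgx)
    for i in range(1,n+1):
        W=R.from_rotvec(A*np.radians(d)*i/n); s=Rq.inv().apply(W.apply(v)-v+(dx*PX+dy*Y+dh*A)*(1 if dh>0 and d else i/n if d else 1))
        print([float(x) for x in np.round((Rq.inv()*W*Rq).as_rotvec(),3)]+[float(x) for x in np.round(s,1)])
E
python3 -c "
from kin import *; turn(20,1.3)"
```

```text
[-0.021, -0.0, -0.067, -0.4, -0.1, -1.2]
[-0.041, -0.0, -0.133, -0.4, -0.3, -1.2]
[-0.062, -0.0, -0.2, -0.4, -0.4, -1.2]
[-0.082, -0.001, -0.267, -0.5, -0.5, -1.2]
[-0.103, -0.001, -0.334, -0.5, -0.7, -1.2]
```

carry_out --pt "-0.021 0 -0.067 -0.4 -0.1 -1.2 -1" --pt "-0.041 0 -0.133 -0.4 -0.3 -1.2 -1" --pt "-0.062 0 -0.2 -0.4 -0.4 -1.2 -1" --pt "-0.082 -0.001 -0.267 -0.5 -0.5 -1.2 -1" --pt "-0.103 -0.001 -0.334 -0.5 -0.7 -1.2 -1"

```text
clock: 15.65
position: [524.9, 150.3, 177.4]
ee_rot: [0.967, 0.201, 0.157, -0.008]
contact_force: [-9.1, -0.2, 14.3]
gripper_width: 10.9
grasp_force: 62.7
```

```bash
python3 -c "
from kin import *; rep(); turn(12); print(read_state()['joints'])"
```

```text
t 15.65 seat in port [ 2.366  0.604 17.207] theta 4.938273762749852 tilt [-0.08   0.149] F port [ 1.098  2.744 16.67 ] T [ 0.95   1.766 -0.418] grip 10.872933231129066 62.7240264415741
[-0.012, -0.0, -0.04, -0.0, -0.1, 0.0]
[-0.025, -0.0, -0.08, -0.0, -0.2, 0.0]
[-0.037, -0.0, -0.12, -0.0, -0.2, 0.0]
[-0.049, -0.0, -0.16, -0.0, -0.3, 0.0]
[-0.061, -0.0, -0.2, -0.0, -0.4, 0.0]
[ 0.629  0.185 -0.589  0.231 -0.513  1.166]
```

carry_out --pt "-0.012 0 -0.04 0 -0.1 0 -1" --pt "-0.025 0 -0.08 0 -0.2 0 -1" --pt "-0.037 0 -0.12 0 -0.2 0 -1" --pt "-0.049 0 -0.16 0 -0.3 0 -1" --pt "-0.061 0 -0.2 0 -0.4 0 -1"

```text
clock: 16.27
position: [524.7, 150.6, 177.2]
ee_rot: [0.942, 0.291, 0.163, 0.037]
contact_force: [-10.1, 0.7, 14.4]
gripper_width: 10.5
grasp_force: 62.8
```

```bash
python3 -c "
from kin import *; rep(); turn(8)"
```

```text
t 16.275 seat in port [ 2.373  0.611 17.127] theta 16.8733180554337 tilt [-0.149  0.118] F port [ 0.667  3.98  17.162] T [ 1.147  1.993 -0.648] grip 10.486134600238143 62.8174102306366
[-0.008, -0.0, -0.027, -0.0, -0.1, 0.0]
[-0.016, -0.0, -0.053, -0.0, -0.1, 0.0]
[-0.025, -0.0, -0.08, -0.0, -0.2, 0.0]
[-0.033, -0.0, -0.107, -0.0, -0.2, 0.0]
[-0.041, -0.0, -0.134, -0.0, -0.3, 0.0]
```

carry_out --pt "-0.008 0 -0.027 0.1 -0.4 0 -1" --pt "-0.016 0 -0.053 0.1 -0.5 0 -1" --pt "-0.025 0 -0.08 0.1 -0.6 0 -1" --pt "-0.033 0 -0.107 0.1 -0.6 0 -1" --pt "-0.041 0 -0.134 0.1 -0.7 0 -1"

```text
clock: 16.9
position: [525.1, 151.4, 175.7]
ee_rot: [0.919, 0.35, 0.166, 0.067]
contact_force: [0.6, 1.0, 2.1]
gripper_width: 10.4
grasp_force: 60.5
```

```bash
python3 -c "
from kin import *; rep(); turn(6)"
```

```text
t 16.9 seat in port [ 2.147  1.045 15.529] theta 24.920470092956464 tilt [-0.154  0.057] F port [1.877 0.736 1.219] T [ 0.385 -0.036 -0.089] grip 10.369738970263892 60.51264524459839
[-0.006, -0.0, -0.02, -0.0, -0.0, 0.0]
[-0.012, -0.0, -0.04, -0.0, -0.1, 0.0]
[-0.018, -0.0, -0.06, -0.0, -0.1, 0.0]
[-0.025, -0.0, -0.08, -0.0, -0.2, 0.0]
[-0.031, -0.0, -0.1, -0.0, -0.2, 0.0]
```

It dropped off the land: axial force fell from 17 to 1 N. Now I'll follow it down gently.

carry_out --pt "-0.012 0 -0.04 0.2 -0.1 0.7 -1" --pt "-0.02 0 -0.067 0.7 -0.1 2.2 -1" --pt "-0.02 0 -0.067 1.2 -0.1 3.8 -1" --pt "-0.02 0 -0.067 1.5 -0.1 5 -1" --pt "-0.02 0 -0.067 1.5 -0.1 5 -1"

```text
clock: 17.52
position: [528.0, 152.5, 171.4]
ee_rot: [0.907, 0.379, 0.167, 0.081]
contact_force: [-0.0, 2.9, 3.4]
gripper_width: 10.6
grasp_force: 60.8
```

```bash
python3 -c "
from kin import *; rep()"
```

```text
t 17.525 seat in port [ 2.185  0.995 10.217] theta 28.827199607729735 tilt [-0.156  0.023] F port [2.742 2.782 2.268] T [ 0.734  0.202 -0.204] grip 10.612202288772888 60.79309701919556
```

```bash
python3 -c "
from kin import *; turn(-18,-1.2)"
```

```text
[0.018, 0.0, 0.06, 0.1, 0.1, 0.2]
[0.037, 0.0, 0.12, 0.1, 0.2, 0.5]
[0.055, 0.001, 0.18, 0.2, 0.4, 0.7]
[0.073, 0.001, 0.24, 0.2, 0.5, 0.9]
[0.092, 0.001, 0.3, 0.3, 0.6, 1.2]
```

carry_out --pt "0.018 0 0.06 0.1 0.1 0.4 -1" --pt "0.037 0 0.12 0.2 0.2 0.7 -1" --pt "0.055 0.001 0.18 0.3 0.4 1.0 -1" --pt "0.073 0.001 0.24 0.3 0.5 1.0 -1" --pt "0.092 0.001 0.3 0.3 0.6 1.2 -1"

```text
clock: 18.15
position: [529.0, 152.0, 170.5]
ee_rot: [0.956, 0.245, 0.16, 0.013]
contact_force: [0.9, 0.3, 3.0]
gripper_width: 10.6
grasp_force: 60.6
```

```bash
python3 -c "
from kin import *; rep(); turn(-20,-1.4)"
```

```text
t 18.15 seat in port [2.152 0.689 9.067] theta 10.723799002242481 tilt [-0.123  0.078] F port [2.511 0.028 1.891] T [-0.2   -0.163  0.11 ] grip 10.645587272131937 60.642735958099365
[0.02, 0.0, 0.067, 0.1, 0.1, 0.3]
[0.041, 0.0, 0.134, 0.1, 0.3, 0.5]
[0.061, 0.001, 0.2, 0.2, 0.4, 0.8]
[0.082, 0.001, 0.267, 0.3, 0.5, 1.1]
[0.102, 0.001, 0.334, 0.3, 0.6, 1.4]
```

carry_out --pt "0.02 0 0.067 0.1 0.1 0.4 -1" --pt "0.041 0 0.134 0.2 0.3 0.7 -1" --pt "0.061 0.001 0.2 0.2 0.4 1.0 -1" --pt "0.082 0.001 0.267 0.3 0.5 1.3 -1" --pt "0.102 0.001 0.334 0.4 0.6 1.6 -1"

```text
clock: 18.77
position: [530.0, 151.3, 169.3]
ee_rot: [0.983, 0.09, 0.147, -0.062]
contact_force: [1.1, -0.8, 5.0]
gripper_width: 10.7
grasp_force: 61.0
```

```bash
python3 -c "
from kin import *; rep(); turn(-18,-1.3)"
```

```text
t 18.775 seat in port [2.015 0.363 7.609] theta -9.299898768075598 tilt [-0.059  0.153] F port [ 3.525 -1.084  3.657] T [-0.604  0.058  0.211] grip 10.740720773129652 60.98644495010376
[0.018, 0.0, 0.06, 0.1, 0.1, 0.2]
[0.037, 0.0, 0.12, 0.1, 0.2, 0.5]
[0.055, 0.0, 0.18, 0.2, 0.4, 0.8]
[0.074, 0.001, 0.24, 0.3, 0.5, 1.0]
[0.092, 0.001, 0.3, 0.3, 0.6, 1.3]
```

carry_out --pt "0.018 0 0.06 0.5 0 0.2 -1" --pt "0.037 0 0.12 0.5 0.1 0.5 -1" --pt "0.055 0 0.18 0.6 0.3 0.8 -1" --pt "0.074 0.001 0.24 0.7 0.4 1.0 -1" --pt "0.092 0.001 0.3 0.7 0.5 1.3 -1"

```text
clock: 19.4
position: [530.7, 150.7, 168.0]
ee_rot: [0.982, -0.051, 0.132, -0.128]
contact_force: [-0.1, -3.9, 5.3]
gripper_width: 11.1
grasp_force: 61.2
```

```bash
python3 -c "
from kin import *; rep(); turn(-15,-1.1)"
```

```text
t 19.4 seat in port [1.789 0.159 6.316] theta -27.26369907822286 tilt [0.036 0.171] F port [ 1.933 -3.669  5.172] T [-0.81   0.468  0.391] grip 11.083930375734848 61.24482750892639
[0.015, 0.0, 0.05, 0.1, 0.1, 0.2]
[0.031, 0.0, 0.1, 0.1, 0.2, 0.4]
[0.046, 0.0, 0.15, 0.2, 0.3, 0.6]
[0.062, 0.0, 0.2, 0.2, 0.4, 0.9]
[0.077, 0.0, 0.25, 0.3, 0.5, 1.1]
```

carry_out --pt "0.015 0 0.05 0.2 0.4 0.2 -1" --pt "0.031 0 0.1 0.3 0.5 0.4 -1" --pt "0.046 0 0.15 0.4 0.6 0.6 -1" --pt "0.062 0 0.2 0.4 0.7 0.9 -1" --pt "0.077 0 0.25 0.5 0.8 1.1 -1"

```text
clock: 20.02
position: [531.0, 149.8, 167.2]
ee_rot: [0.962, -0.167, 0.117, -0.181]
contact_force: [-4.4, -5.2, 10.7]
gripper_width: 10.7
grasp_force: 62.0
```

```bash
python3 -c "
from kin import *; rep(); turn(-10,-.7)"
```

```text
t 20.025 seat in port [ 1.584 -0.366  5.637] theta -42.18765465144751 tilt [0.127 0.115] F port [ 1.308 -3.509 12.144] T [-0.676  1.141  0.518] grip 10.654369409648881 61.980042457580566
[0.01, 0.0, 0.033, 0.0, 0.1, 0.1]
[0.021, 0.0, 0.067, 0.1, 0.1, 0.3]
[0.031, 0.0, 0.1, 0.1, 0.2, 0.4]
[0.041, 0.0, 0.133, 0.2, 0.3, 0.5]
[0.051, 0.0, 0.167, 0.2, 0.3, 0.7]
```

carry_out --pt "0.01 0 0.033 0 0.1 0 -1" --pt "0.021 0 0.067 0 0.1 0 -1" --pt "0.031 0 0.1 0 0.2 0 -1" --pt "0.041 0 0.133 0 0.3 0 -1" --pt "0.051 0 0.167 0 0.3 0 -1"

```text
clock: 20.65
position: [530.9, 149.5, 167.0]
ee_rot: [0.94, -0.243, 0.106, -0.214]
contact_force: [-2.1, -5.0, 8.3]
gripper_width: 10.9
grasp_force: 61.8
```

```bash
python3 -c "
from kin import *; rep(); turn(-8,0)"
```

```text
t 20.65 seat in port [ 1.517 -0.396  5.605] theta -52.13808860795745 tilt [0.166 0.093] F port [ 1.841 -4.106  8.88 ] T [-0.749  1.052  0.563] grip 10.883695440645074 61.78771734237671
[0.008, 0.0, 0.027, 0.0, 0.1, -0.0]
[0.016, 0.0, 0.053, -0.0, 0.1, 0.0]
[0.025, 0.0, 0.08, -0.0, 0.2, 0.0]
[0.033, 0.0, 0.107, -0.0, 0.2, 0.0]
[0.041, 0.0, 0.133, -0.0, 0.3, 0.0]
```

carry_out --pt "0.008 0 0.027 0 0.1 0.1 -1" --pt "0.016 0 0.053 0 0.1 0.2 -1" --pt "0.025 0 0.08 0 0.2 0.2 -1" --pt "0.033 0 0.107 0 0.2 0.2 -1" --pt "0.041 0 0.133 0 0.3 0.2 -1"

```text
clock: 21.28
position: [530.8, 149.5, 166.9]
ee_rot: [0.918, -0.301, 0.096, -0.24]
contact_force: [-4.1, -4.4, 9.9]
gripper_width: 10.7
grasp_force: 62.6
```

```bash
python3 -c "
from kin import *; rep(); turn(-8,0)
import pickle; im={n:get_image(n) for n in('wrist','scene','top')}; pickle.dump(im,open('v8.pkl','wb'))"
```

```text
t 21.275 seat in port [ 1.615 -0.174  5.548] theta -59.93660913770155 tilt [0.159 0.026] F port [ 1.288 -2.839 11.192] T [-0.43   1.1    1.118] grip 10.714913012171115 62.636858224868774
[0.008, 0.0, 0.027, -0.0, 0.1, -0.0]
[0.017, 0.0, 0.053, -0.0, 0.1, 0.0]
[0.025, 0.0, 0.08, -0.0, 0.2, 0.0]
[0.033, 0.0, 0.107, -0.0, 0.2, 0.0]
[0.041, 0.0, 0.133, -0.0, 0.3, 0.0]
```

Height has settled at home (11.5 mm below the land level). Torque rises against the stop, after about 89° of turn. Release and withdraw.

carry_out --pt "0 0 0 0 0 -0.5 -0.5" --pt "0 0 0 0 0 -0.5 -0.3" --pt "0 0 0 0 0 -0.5 -0.2" --pt "0 0 0 0 0 -0.5 -0.2"

```text
clock: 21.92
position: [531.3, 150.5, 166.4]
ee_rot: [0.917, -0.303, 0.096, -0.241]
contact_force: [-0.1, -0.2, 0.4]
gripper_width: 34.3
grasp_force: 0.0
```

carry_out --pt "0 0 0 -3 0 -10 -0.2" --pt "0 0 0 -9 0 -29 -0.2" --pt "0 0 0 -21 0 -67 -0.2" --pt "0 0 0 -34 0 -110 -0.2" --pt "0 0 0 -34 0 -110 -0.2"

```text
clock: 22.55
position: [468.6, 128.7, 265.2]
ee_rot: [0.917, -0.301, 0.1, -0.243]
contact_force: [-0.1, -0.3, -0.7]
gripper_width: 34.1
grasp_force: 0.0
```

```bash
python3 - <<'E'
from kin import *; import pickle
rep(); w=get_image("wrist"); s=get_image("scene"); t=get_image("top"); pickle.dump((w,s,t),open("v9.pkl","wb"))
u=proj(w,P0).astype(int); print(u)
a=cv2.resize(w["color"],(560,350)); x,y=max(u[0]-45,0),max(u[1]-45,0); c=cv2.resize(w["color"][y:y+90,x:x+90],(240,240),interpolation=cv2.INTER_CUBIC)
b=cv2.resize(s["color"][180:330,210:410],(320,240)); d=cv2.resize(t["color"][125:275,170:370],(320,240))
top=np.hstack([a,np.pad(c,((0,110),(0,0),(0,0)))]); bot=np.pad(np.hstack([b,d]),((0,0),(0,160),(0,0)))
cv2.imwrite("pics/v9.png",np.clip(np.vstack([top,bot])*1.3,0,255).astype(np.uint8))
E
```

```text
t 22.55 seat in port [  4.503   0.416 123.682] theta -60.07353159167791 tilt [-0.388  0.002] F port [-0.55  -0.211 -0.412] T [-0.412  0.847  0.335] grip 34.147516046083105 0.0
[327 149]
```

View pics/v9.png

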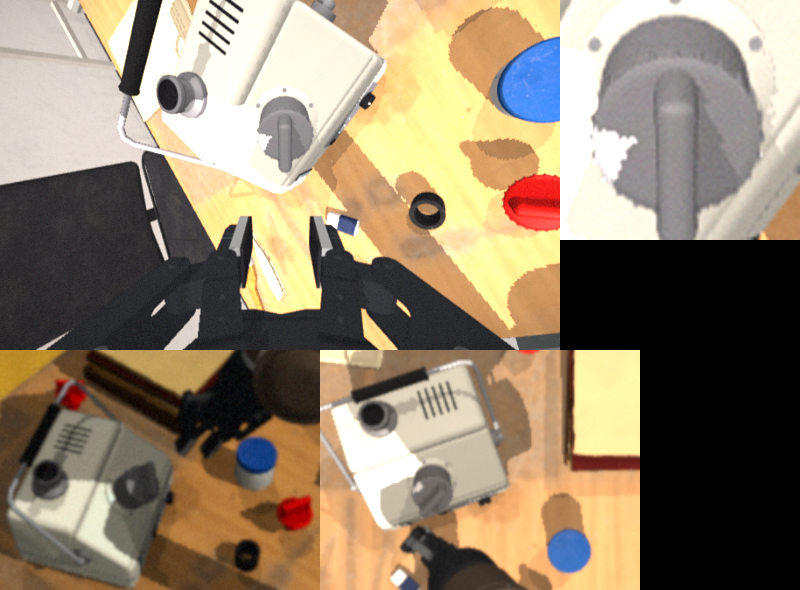

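The plug is in the neck with its flange flat on the rim at (285,145). The handle is still back, the loupe, eraser and jar are undisturbed, and the gripper is clear. I'm handing in.

```bash
python3 -c "
from bench import *; print(job_done())"
```

```text
the job is handed in; nothing more can be done
None
```

I swung the handle back and left it there, and dropped the plug into its thread start by an anticlockwise turn. I then screwed it clockwise about 89° until the flange sat on the rim, and handed the job in at about 23 s; `job_done()` gave no verdict.

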